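# Load the stamp nest from the covered bin carousel

### The arm

A 7-joint arm with a two-finger parallel gripper is mounted at the origin on the work surface. World frame = base frame: x ahead of the robot, y to its left, z up, the work surface at z = 0. Lengths are in mm, angles in rad, forces in N, time in s.
With the tool pointing down it reaches from about 425 to 1025 mm from the base axis. Payload 3.6 kg.
Tool frame: the origin (TCP) lies midway between the tips of the shut fingers; the grasp point (between the pads) lies behind it (bot.grasp_offset is the z of the grasp point in the tool frame, in mm); z points along the fingers, y is the line along which they close (so a half turn about z gives the same grasp; the last joint's range is limited). The gripper opens to 85 mm and grips with 20 to 120 N. Pads are 22 mm wide; open, the fingers measure 114 mm over their backs; the gripper's body (76 mm by 85 mm) begins 54 mm behind the grasp point. The pads swing forward as they close: fully open they stand 13 mm farther back than shut.
Start: joints at [-1.288, 0.591, 0.048, 1.609, -0.033, 0.943, -0.034], TCP at [266.758, 674.144, 206.902] pointing down, gripper open.
Joint ranges: [-2.69, 2.69], [-0.47, 2.24], [-1.27, 1.36], [0.19, 2.51], [-1.53, 4.68], [0.08, 2.07], [-3.09, 3.09]. Speed limits (rad/s): [2.57, 2.57, 3.14, 3.14, 3.14, 3.14, 3.14].

### API

Orientations are given as a unit quaternion [w, x, y, z].
In Python, from rig import bot gives the robot as it stands. The module is installed in compiled form; this text tells all that it offers.
- The arm moves only by the tool carry_out, never from a script. Its argument "plan" is a list of rows, each an object with "claw": the finger opening in mm, from 0 to 85.4; "travel": the shift along the tool's x, y, z in mm, a list of three; "rotation": the turn, a rotation vector about the tool's x, y, z in rad, a list of three. In form: [{"claw": claw, "travel": [x, y, z], "rotation": [rx, ry, rz]}, ...]. A call has exactly 5 rows; each row is the pose to reach, as a shift and turn from the pose commanded when the call began, along the tool's axes at that moment; what a row does not reach only later rows make up. A row lasts 1/10 s, in which the tool goes at most 50 mm and 8.59 degrees, less where a joint would pass 70% of its speed; a pose out of reach is approached as far as the arm can. A call with a gripper value outside its range is refused whole. The fingers move at their own pace and stop on an object; "newtons" is the grip in N (left out, the last holds). Time passes only in rows, so rows that repeat a pose let the fingers close, or fill a call up. It gives the time, the measured TCP pose, the force, the opening and the grip force at its end, in the units of the state.
- bot.get_obs(): the state, without advancing time (a new reading comes with each control period).
- bot.capture(name): name is "scene" or "top" or "wrist"; returns (picture, depth): 400x640x3 uint8, blue, green, red; 400x640 float32, mm along the optical axis (not along the pixel's ray), 0 where there is no reading.
- bot.camera_model(name): a dict with "fovy" (degrees; the focal length in pixels is half the picture's height over the tangent of half this angle, whatever the lens; pixels are square), "cx", "cy" (the principal point, pixels), "rvec" (rotation vector, rad) and "tvec" (3), from world to camera coordinates, as OpenCV has them. Camera axes: x right, y down, z forward; pixel columns grow to the right and rows downward; lengths in mm; the calibration is good to about 2 mm. A picture is of the moment at which its call begins: read the wrist's pose just before it. camera_model takes no time and is no camera call; for the wrist camera it gives the pose at the moment of the call.
- bot.finish_job(): hands the job in; it is judged then, once.
Trained networks look in the newest picture that a camera, given by its name, has taken for a name from the list of things; names that differ only in an ending like _2 or _b are one class to them, and where a whole thing is asked for, a point or a joint stands for the part that bears it (a point fixed in the world has none). Each returns a list of dicts, best first, with "score" (0 to 1); they miss things now and then, are a little off and sometimes report something else, mostly with a low value. They report only what shows in the picture. A call takes as long as a camera call. They do not tell look-alikes from the thing itself.
- bot.masks_of(thing, camera): "pixels" (400x640 bool, what is visible of it) and "bbox" ([centre column, centre row, width, height] in pixels, round what is visible of it).
The state is a dict: "time_s": time; "joint_positions": joint angles; "joint_vel": joint speeds; "effort": joint torques, N m; "eef_pos": TCP position; "ee_rot": TCP orientation; "wrist_force": force on the tool from outside, world axes, zero at the start; "torque": the same for the moment, N m; "finger_gap": opening from 0.0 (shut) to 1.0 (fully open); "grasp_force": force on a finger pad.
Only numpy, scipy, OpenCV 4.12 (cv2) and the standard library are available. Lean on these libraries where they do the work, as an engineer would, in place of code of your own. Each camera call takes 0.05 s, during which the arm holds its last target. There are 200 camera calls.

### The job

Turn the covered carousel (its pegs are there for that) to bring each compartment that holds a brass blank to the opening in the clear cover, and lay every blank flat and fully down in the die cavity on the nest board that matches its outline and size. When the last blank is in, shut the carousel: turn it until its solid wedge block fills the opening with its white line in line with the white pointer. Leave the bottle, cup and awl where they are.

Things in the scene. Friction and masses are not known exactly. Their poses are not given: they have to be found in the camera images.
- carousel_foot: Fixed black foot of the carousel, a disc 370 mm across, 12 mm high, on the left or the right of the bench; origin at the centre of its underside, on the carousel's vertical axis. A fixed steel spindle carries the cover; its nut, of 14 mm radius, tops out 66 mm above the bench.
- opening (a point): Middle of the opening in the fixed clear plastic dust cover, at cover top level (58 mm above the bench; underside 54), 90 mm from the axis along the foot's -x, roughly towards the robot. Cover: disc of 140 mm radius, cut away in a wedge with apex 20 mm behind the axis (foot's +x), 42 degrees either side of -x; a 22 mm radius washer remains at the axis. Blanks come out only here.
- pointer (a point): Pointer: a small white bar on the foot at the middle of the cover's opening, 165 to 185 mm from the axis along the foot's -x, 12 to 26 mm above the bench; this point is its inner end.
- carousel: Revolving dark wooden carousel, 324 mm across; origin on its axis at floor level, 26 mm above the bench. Turns endlessly about z (0.15 N m friction, stays put). Five 72-degree sectors: a wooden wedge block 20 mm high centred on its +x, and open compartments centred at 72, 144, 216, 288 degrees counter-clockwise, from 45 to 138 mm radius; hub, ribs and rim are 6 mm high.
- peg (a point): Top centre of one of the five upright round steel pegs for turning the carousel, 12 mm across, 62 mm tall (top 88 mm above the bench). They stand outside the cover, 152 mm from the axis, at the ribs: 36 (this one), 108, 180, 252 and 324 degrees counter-clockwise from the carousel's +x, and turn with it.
- shut_line (a point): Outer end of the white line along the middle of the wedge block's sector, on the carousel's +x axis, 165 mm from the axis, level with the compartment floor. It turns with the carousel; with the carousel shut it meets the pointer.
- nest_board: Fixed wooden board 200 x 200 x 6 mm on the bench, on the other side from the carousel, carrying four aluminium die blocks in two rows of two (96 mm between centres), in an order that varies. Origin at the centre of its underside; sides along its x and y.
- blank_large_round: Plain brass stamp blank, round disc 46 mm across, 12 mm thick, 0.07 to 0.21 kg; origin at its centre. May be absent. Starts flat in one of the compartments, with its origin about 90 mm from the carousel's axis; either face may be up.
- blank_small_round: Plain brass stamp blank, round disc 34 mm across, 12 mm thick, 0.07 to 0.21 kg; origin at its centre. May be absent. Starts flat in one of the compartments, with its origin about 90 mm from the carousel's axis; either face may be up.
- blank_square: Plain brass stamp blank, square 40 x 40 mm, sides along its x and y, 12 mm thick, 0.07 to 0.21 kg; origin at its centre. May be absent. Starts flat in one of the compartments, with its origin about 90 mm from the carousel's axis; either face may be up.
- blank_oblong: Plain brass stamp blank, oblong 52 mm (its x) by 30 mm (its y), 12 mm thick, 0.07 to 0.21 kg; origin at its centre. May be absent. Starts flat in one of the compartments, with its origin about 90 mm from the carousel's axis; either face may be up.
- seat_large_round (a point): Centre of the floor of the cavity for the large round blank: round, 50 mm across and 5 mm deep, in a fixed aluminium die block 92 x 92 mm on the nest board; the block's top is 20 mm and this floor 15 mm above the bench. Its axes are parallel to the nest board's. A seated blank stands 7 mm proud.
- seat_small_round (a point): Centre of the floor of the cavity for the small round blank: round, 38 mm across and 5 mm deep, in a fixed aluminium die block 92 x 92 mm on the nest board; the block's top is 20 mm and this floor 15 mm above the bench. Its axes are parallel to the nest board's. A seated blank stands 7 mm proud.
- seat_square (a point): Centre of the floor of the cavity for the square blank: square, 44 x 44 mm, sides along its x and y and 5 mm deep, in a fixed aluminium die block 92 x 92 mm on the nest board; the block's top is 20 mm and this floor 15 mm above the bench. Its axes are parallel to the nest board's. A seated blank stands 7 mm proud.
- seat_oblong (a point): Centre of the floor of the cavity for the oblong blank: oblong, 56 mm (its x) by 34 mm (its y) and 5 mm deep, in a fixed aluminium die block 92 x 92 mm on the nest board; the block's top is 20 mm and this floor 15 mm above the bench. Its axes are parallel to the nest board's. A seated blank stands 7 mm proud.
- glue_bottle: White bottle, 56 mm across, 130 mm tall; bystander. Origin at the centre of its underside.
- dye_jar: White ceramic cup, 64 mm across, 60 mm tall; bystander. Origin at the centre of its underside.
- awl: Screwdriver-like awl, 160 mm long, lying beyond the work; bystander. Origin near its middle.
Mind the look-alikes: they are no part of the job. What is shaped like the blank_small_round but black or green is not meant.

How it is judged (in metres and radians):
On the way:
1. every blank lies in its matching cavity (horizontal distance between blank_large_round and seat_large_round below 0.004 m and z of blank_large_round in the frame of seat_large_round between 0.004 and 0.008 m and angle between the z axis of blank_large_round and the z axis of seat_large_round, either way round below 0.06 rad and horizontal distance between blank_small_round and seat_small_round below 0.004 m and z of blank_small_round in the frame of seat_small_round between 0.004 and 0.008 m and angle between the z axis of blank_small_round and the z axis of seat_small_round, either way round below 0.06 rad and horizontal distance between blank_square and seat_square below 0.004 m and z of blank_square in the frame of seat_square between 0.004 and 0.008 m and angle between the z axis of blank_square and the z axis of seat_square, either way round below 0.06 rad and horizontal distance between blank_oblong and seat_oblong below 0.004 m and z of blank_oblong in the frame of seat_oblong between 0.004 and 0.008 m and angle between the z axis of blank_oblong and the z axis of seat_oblong, either way round below 0.06 rad), for 0.2 s.
At the end, for the whole second after the job is handed in: Every blank present lies let go in the cavity of its own outline and size (centre within 4 mm of the cavity's, within 2 mm of fully down, flat to 0.06 rad), and the carousel stands still with the outer end of its white line within 10 mm of the pointer's inner end (all of step 1 and horizontal distance between shut_line and pointer below 0.01 m and angular speed of carousel below 0.05 rad/s); the robot touches nothing.
It fails at once if a bystander (bottle, cup, awl) is shifted more than 3 cm (distance of any of glue_bottle, dye_jar, awl from where it was at the start of the episode above 0.03 m).
Of blank_large_round, blank_small_round, blank_square, blank_oblong only 3 to 4 are there at a start; the rules pass over those that are not, and their reading is None.
At some moment in a run one of blank_large_round, blank_small_round, blank_square, blank_oblong may be knocked a few centimetres aside while the robot is not near it.
Once in a run the grip may slacken for a moment while it holds something.
It also fails if it takes over 210 s, if anything falls off the work surface, if the arm or the gripper's body presses on something with over 40 N, if the wrist force passes 120 N, or if a joint passes its speed limit or range.

## Working session

There is one attempt and no reset: what is moved stays moved. The work goes in short steps, Python scripts to look and compute and a tool call to move; the robot and the scene stay as the last step left them, time stands still between calls to the robot, and variables do not carry over. Pictures are saved under pics/ and viewed, at most 14 in all, crops included, and the job is handed in when it is done.

Besides the shell and the picture viewer there is one more tool, called by a JSON object that holds its "name" and its "arguments". carry_out: Moves the arm, as the interface text tells. Its arguments: {"type":"object","properties":{"plan":{"type":"array","items":{"type":"object","properties":{"claw":{"type":"number"},"travel":{"type":"array","items":{"type":"number"}},"rotation":{"type":"array","items":{"type":"number"}}}}},"newtons":{"type":"number"}},"required":["plan"]}

```bash
mkdir -p pics; cat > h.py <<'E'
import numpy as np, cv2
from rig import bot
def cam(n):
    m=bot.camera_model(n); f=200/np.tan(np.radians(m['fovy'])/2)
    return f,m['cx'],m['cy'],cv2.Rodrigues(np.array(m['rvec'],float))[0],np.array(m['tvec'],float).ravel()
def toz(c,u,v,z):
    f,cx,cy,R,t=c; d=R.T@np.array([(u-cx)/f,(v-cy)/f,1]); o=-R.T@t
    return o+d*(z-o[2])/d[2]
def dep(c,u,v,D):
    f,cx,cy,R,t=c; return R.T@(np.array([(u-cx)/f*D,(v-cy)/f*D,D])-t)
def cloud(c,depth,mask):
    f,cx,cy,R,t=c; v,u=np.nonzero(mask&(depth>0)); D=depth[v,u]
    return (np.stack([(u-cx)/f*D,(v-cy)/f*D,D],1)-t)@R
def proj(c,p):
    f,cx,cy,R,t=c; q=R@np.array(p,float)+t; return f*q[0]/q[2]+cx,f*q[1]/q[2]+cy
E
python3 - <<'E'
from h import *
print(bot.get_obs(),bot.grasp_offset)
for n in ['top','scene']:
    im,d=bot.capture(n); cv2.imwrite(f'pics/{n}0.png',im); c=cam(n); print(n,bot.camera_model(n))
    for t in ['carousel_foot','carousel','pointer','nest_board','blank_large_round','blank_small_round','blank_square','blank_oblong','seat_square','glue_bottle','dye_jar','awl']:
        try: r=bot.masks_of(t,n)
        except Exception as e: print(t,e); continue
        for x in r[:4]:
            P=cloud(c,d,x['pixels']); print(t,round(x['score'],2),np.round(x['bbox']),np.round(np.median(P,0)) if len(P) else None)
E
```

```text
{'time_s': 0.0, 'joint_positions': array([-1.28748702,  0.5920914 ,  0.04828838,  1.60987389, -0.03325879,
        0.94268055, -0.03373188]), 'joint_vel': array([ 0.00092268, -0.00027287,  0.00032121, -0.00033239, -0.00145587,
       -0.00096631,  0.00122933]), 'effort': array([-1.36590738e-04, -5.48691273e+01,  1.54558338e+00, -1.98128557e+01,
        9.19947750e-03,  8.51765857e-03,  4.49008127e-06]), 'eef_pos': array([266.43718319, 673.29692676, 205.74139156]), 'ee_rot': array([-1.34959672e-04,  1.87252096e-01,  9.82311248e-01, -1.11665792e-03]), 'wrist_force': array([-0.13386551,  0.19998895, -0.1399229 ]), 'torque': array([0.00590444, 0.00431804, 0.02148733]), 'grasp_force': 0.0, 'finger_gap': 1.002027292260297} -18.700000000000003
top {'fovy': 46.85021475872567, 'cx': 323.7727456522494, 'cy': 200.08524850446435, 'rvec': array([ 2.10521005, -2.11256921,  0.22291318]), 'tvec': array([  83.09730131,  549.85164337, 1111.19616283])}
carousel_foot 0.57 [269. 203. 137. 136.] [580. 210.  56.]
carousel_foot 0.37 [422. 187.  44.  42.] [ 593. -181.   19.]
carousel 0.86 [269. 201. 125. 124
[... 994 characters left out ...]
 138.] [595. 249.  57.]
carousel 0.96 [325. 264. 136. 132.] [508. 267.  27.]
pointer 0.71 [325. 274. 146. 139.] [596. 248.  57.]
nest_board 0.52 [270. 163.  56.  39.] [ 610. -142.    6.]
blank_small_round 0.71 [447. 260.  12.  12.] [272. 342.  12.]
blank_small_round 0.63 [385. 382.  11.  15.] [566. 521.  12.]
blank_small_round 0.56 [366. 257.  10.  13.] [471. 261.  38.]
blank_small_round 0.46 [429. 234.  13.  16.] [273. 258.  12.]
seat_square 0.6 [234. 142.  42.  32.] [ 626. -270.   19.]
glue_bottle 0.98 [426. 362.  35.  36.] [490. 528.  87.]
dye_jar 0.78 [213. 254.  30.  31.] [798.  81.  36.]
dye_jar 0.28 [324. 273. 156. 141.] [595. 249.  57.]
awl 0.83 [196. 210.  13.  43.] [791. -89.  21.]
```

```bash
python3 - <<'E'
import cv2
a=cv2.imread('pics/top0.png')[90:340,130:510]; cv2.imwrite('pics/top0c.png',cv2.resize(a,(800,526),interpolation=cv2.INTER_CUBIC))
E
```

```text
(no output)
```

View pics/top0c.png

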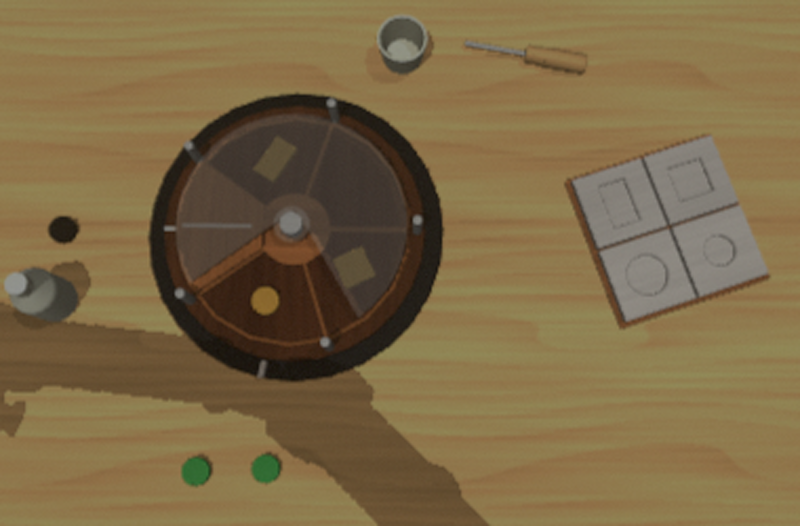

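The top view (crop scale 2.105) shows a brass round in the opening at top px (257,233), a square under the cover at about (298,217), and an oblong at about (260,165). One compartment is empty and no large round shows. Look-alikes for the small round are the green discs at (224,314) and (258,315) and the black disc at (160,199). I choose the brass one at (257,233). The cavities, going round: oblong, square, small round, large round.

```bash
cat >> h.py <<'E'
from scipy.spatial.transform import Rotation as Ro
def pose():
    o=bot.get_obs(); q=o['ee_rot']; return np.array(o['eef_pos']),Ro.from_quat([q[1],q[2],q[3],q[0]])
def goto(p,yaw=None,half=True,quiet=False):
    """travel+rotation from the measured pose to p pointing down, tool y at world heading yaw (rad)"""
    P,R=pose(); M=R.as_matrix(); y0=np.arctan2(M[1,1],M[0,1])
    if yaw is None: yaw=y0
    if half: yaw=y0+(yaw-y0+np.pi/2)%np.pi-np.pi/2
    y=np.array([np.cos(yaw),np.sin(yaw),0]); z=np.array([0,0,-1.]); T=np.stack([np.cross(y,z),y,z],1)
    print('travel',np.round(M.T@(np.array(p)-P),1),'rot',np.round((R.inv()*Ro.from_matrix(T)).as_rotvec(),3),'yaw0 %.3f yaw %.3f j7 %.2f'%(y0,yaw,bot.get_obs()['joint_positions'][6]))
E
python3 - <<'E'
from h import *
c=cam('top'); f=lambda x,y,z: toz(c,130+x/2.105,90+y/2.105,z)[:2]
pk=np.array([f(*q,88) for q in [(189,145),(331,102),(417,217),(324,341),(180,293)]])
print(pk.round(), 'nut',f(290,220,66))
from scipy.optimize import least_squares
def r(p):
    return (pk-np.array([p[:2]+152*np.array([np.cos(p[2]-k*1.2566),np.sin(p[2]-k*1.2566)]) for k in range(5)])).ravel()
s=least_squares(r,[585,210,.6]); C=s.x[:2]; print('C',s.x,np.degrees(s.x[2]),s.cost)
print('line end',f(166,229,26),np.degrees(np.arctan2(*(f(166,229,26)-C)[::-1])))
P=f(264,363,26);print('pointer',P,np.degrees(np.arctan2(*(P-C)[::-1])),np.linalg.norm(P-C))
B=f(265,300,38); print('blank',B,np.linalg.norm(B-C))
print('board corners',[f(*q,6).round() for q in [(567,182),(710,136),(769,275),(623,327)]])
print('cavities',[f(*q,20).round() for q in [(620,202),(691,179),(719,250),(647,274)]])
goto([B[0],B[1],230],None)
w=cam('wrist'); P,R=pose(); print('cam pos in tool',R.inv().apply(-w[3].T@w[4]-P), 'axis',R.inv().apply(w[3][2]))
E
```

```text
[[651. 343.]
 [704. 173.]
 [561.  70.]
 [416. 178.]
 [472. 345.]] nut [563.45733936 222.52728541]
C [561.04065065 221.88418588   0.93405666] 53.51750441497806 4.440886457169402
line end [561.72328297 381.02522839] 89.75423240642257
pointer [396.19206131 254.91955722] 168.66812793611467 168.12612279332296
blank [470.87701975 254.03452567] 95.72421159716866
board corners [array([ 625., -121.]), array([ 686., -308.]), array([ 505., -369.]), array([ 440., -184.])]
cavities [array([ 596., -185.]), array([ 625., -275.]), array([ 534., -304.]), array([ 504., -213.])]
travel [-344.4 -315.5  -23.1] rot [ 0.  0. -0.] yaw0 1.194 yaw 1.194 j7 -0.03
cam pos in tool [  66.07021378   -0.25529893 -165.60346912] axis [-2.61876847e-01 -2.51748472e-04  9.65101266e-01]
```

{"name": "carry_out", "arguments": {"plan": [{"claw": 60, "travel": [-34, -31, 0], "rotation": [0, 0, 0]}, {"claw": 60, "travel": [-68, -62, 0], "rotation": [0, 0, -0.05]}, {"claw": 60, "travel": [-103, -94, 0], "rotation": [0, 0, -0.1]}, {"claw": 60, "travel": [-138, -126, 0], "rotation": [0, 0, -0.15]}, {"claw": 60, "travel": [-172, -158, 0], "rotation": [0, 0, -0.176]}], "newtons": 50}}

```text
time_s: 1.8
eef_pos: [369.5, 462.2, 207.1]
ee_rot: [0.0, 0.1, 0.995, 0.0]
wrist_force: [0.9, -0.1, -0.1]
finger_gap: 0.703
grasp_force: 0.0
```

```bash
python3 - <<'E'
from h import *
goto([471,254,200],1.37)
E
```

```text
travel [-140.7 -184.     7.1] rot [0.    0.001 0.001] yaw0 1.371 yaw 1.370 j7 0.40
```

{"name": "carry_out", "arguments": {"plan": [{"claw": 60, "travel": [-28, -37, 1], "rotation": [0, 0, 0]}, {"claw": 60, "travel": [-56, -74, 2], "rotation": [0, 0, 0]}, {"claw": 60, "travel": [-84, -110, 4], "rotation": [0, 0, 0]}, {"claw": 60, "travel": [-112, -147, 6], "rotation": [0, 0, 0]}, {"claw": 60, "travel": [-141, -184, 7], "rotation": [0, 0, 0]}]}}

```text
time_s: 2.3
eef_pos: [470.6, 253.9, 200.1]
ee_rot: [0.0, 0.1, 0.995, 0.0]
wrist_force: [0.1, -0.2, -0.1]
finger_gap: 0.709
grasp_force: 0.0
```

```bash
cat >> h.py <<'E'
def shoot(n,name='wrist'):
    c=cam(name); im,d=bot.capture(name); cv2.imwrite(f'pics/{n}.png',im); np.save(f'pics/{n}.npy',d); return c,im,d
def brass(c,im,d):
    h=cv2.cvtColor(im,cv2.COLOR_BGR2HSV); m=cv2.inRange(h,(18,110,70),(32,255,255))
    m=cv2.morphologyEx(m,cv2.MORPH_OPEN,np.ones((5,5)))
    n,l,s,_=cv2.connectedComponentsWithStats(m)
    for i in range(1,n):
        if s[i,4]<800: continue
        P=cloud(c,d,l==i); zt=np.median(P[:,2]); T=P[abs(P[:,2]-zt)<4]
        hull=cv2.convexHull(T[:,:2].astype(np.float32)); r=cv2.minAreaRect(hull)
        print('brass px',s[i,:4],'z %.1f'%zt,'rect',np.round(r[0],1),np.round(r[1],1),'ang %.1f'%r[2],'mean',T[:,:2].mean(0).round(1), 'area',cv2.contourArea(hull))
E
python3 - <<'E'
from h import *
c,im,d=shoot('w1'); brass(c,im,d); print(pose()[0])
E
```

```text
brass px [ 34   0 606 390] z -1.5 rect [445.8 399.8] [865.3 383.1] ang 53.7 mean [439.6 361. ] area 197035.75688506407
brass px [  0 140  31  85] z -1.5 rect [415.  -91.3] [ 35.8 102.9] ang 64.8 mean [417.1 -99. ] area 2422.850063500111
brass px [119 163  54  49] z -1.4 rect [435.3  56.3] [50.2 66.3] ang 51.5 mean [443.   56.7] area 2086.6011281774554
brass px [304 165  31  32] z 36.4 rect [470.9 256.9] [31.2 33. ] ang 79.1 mean [470.7 257. ] area 840.7246730492916
brass px [  0 221 155 115] z -1.5 rect [520.3 -69.6] [156.6 156.9] ang 17.0 mean [531.9 -87.1] area 17482.891985581024
brass px [443 357  53  43] z -1.7 rect [799.6 393.5] [101.   47.9] ang 27.0 mean [798.8 397.4] area 3141.6373964911327
brass px [137 358  53  42] z -1.6 rect [708.9 -13.8] [55.2 88.1] ang 2.8 mean [712.1  -4.8] area 2975.714841276458
[475.02405868 243.58730404 200.03598143]
```

View pics/w1.png

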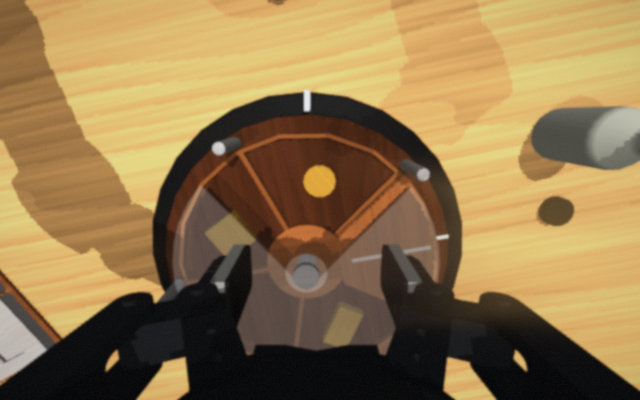

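Settled check: the wrist view shows the round brass blank at px (319,181) in the opening. The pointer is at (307,100), with pegs at (218,148) and (422,174), and the white line ends at (447,236).

```bash
python3 - <<'E'
from h import *
print(pose()[0],bot.get_obs()['time_s'])
c,im,d=shoot('w2'); P0=None
m=bot.masks_of('blank_small_round','wrist')
for x in m[:3]:
    u,v=x['bbox'][:2]; Q=cloud(c,d,x['pixels']); print(x['score'],np.round(x['bbox']),toz(c,u,v,38).round(1),np.median(Q,0).round(1))
print(toz(c,307,109,26),toz(c,305,270,66)) 
goto([471,257,90],1.37); goto([471,257,26],1.37)
E
```

```text
[475.02405868 243.58730404 200.03598143] 2.35
0.87 [330. 174.  31.  33.] [471.2 257.6  38. ] [470.2 256.4  36.4]
0.8 [570. 205.  40.  26.] [556.2 497.2  38. ] [564.4 515.   10.1]
0.53 [254. 219.  27.  26.] [501.5 169.2  38. ] [496.5 165.5  30.5]
[403.24844665 248.60341285  26.        ] [557.2309507  213.44404177  66.        ]
travel [  2.3   5.6 110.1] rot [-0.001  0.001 -0.008] yaw0 1.362 yaw 1.370 j7 0.81
travel [  2.4   5.7 174.1] rot [-0.001  0.001 -0.008] yaw0 1.362 yaw 1.370 j7 0.81
```

{"name": "carry_out", "arguments": {"plan": [{"claw": 60, "travel": [2, 5, 35], "rotation": [0, 0, 0]}, {"claw": 60, "travel": [2, 5, 70], "rotation": [0, 0, 0]}, {"claw": 60, "travel": [2, 5, 110], "rotation": [0, 0, 0]}, {"claw": 60, "travel": [2, 5, 110], "rotation": [0, 0, 0]}, {"claw": 60, "travel": [2, 5, 110], "rotation": [0, 0, 0]}]}}

```text
time_s: 2.95
eef_pos: [468.5, 261.9, 90.0]
ee_rot: [-0.001, 0.099, 0.995, -0.0]
wrist_force: [0.9, -0.6, 0.2]
finger_gap: 0.703
grasp_force: 0.0
```

```bash
python3 - <<'E'
from h import *
goto([471,257,25],1.37)
E
```

```text
travel [-3.5 -4.3 65. ] rot [-0.    -0.001  0.002] yaw0 1.372 yaw 1.370 j7 0.81
```

{"name": "carry_out", "arguments": {"plan": [{"claw": 60, "travel": [-2, -3, 20], "rotation": [0, 0, 0]}, {"claw": 60, "travel": [-2, -3, 40], "rotation": [0, 0, 0]}, {"claw": 60, "travel": [-2, -3, 55], "rotation": [0, 0, 0]}, {"claw": 60, "travel": [-2, -3, 64], "rotation": [0, 0, 0]}, {"claw": 60, "travel": [-2, -3, 64], "rotation": [0, 0, 0]}]}}

```text
time_s: 3.45
eef_pos: [471.0, 258.3, 26.7]
ee_rot: [0.0, 0.1, 0.995, 0.001]
wrist_force: [-0.4, 0.2, -0.4]
finger_gap: 0.701
grasp_force: 0.0
```

{"name": "carry_out", "arguments": {"plan": [{"claw": 40, "travel": [0, 0, 0], "rotation": [0, 0, 0]}, {"claw": 25, "travel": [0, 0, 0], "rotation": [0, 0, 0]}, {"claw": 20, "travel": [0, 0, 0], "rotation": [0, 0, 0]}, {"claw": 20, "travel": [0, 0, 0], "rotation": [0, 0, 0]}, {"claw": 20, "travel": [0, 0, 0], "rotation": [0, 0, 0]}], "newtons": 50}}

```text
time_s: 3.95
eef_pos: [470.6, 257.5, 26.2]
ee_rot: [0.0, 0.1, 0.995, 0.0]
wrist_force: [0.1, -0.3, -0.5]
finger_gap: 0.234
grasp_force: 0.0
```

```bash
python3 - <<'E'
from h import *
c,im,d=shoot('w3'); brass(c,im[60:240],d) if 0 else None
cv2.imwrite('pics/w3c.png',cv2.resize(im[100:330,160:480],(800,575)))
print(pose()[0])
E
```

```text
[470.49572513 257.53988019  26.0772533 ]
```

View pics/w3c.png

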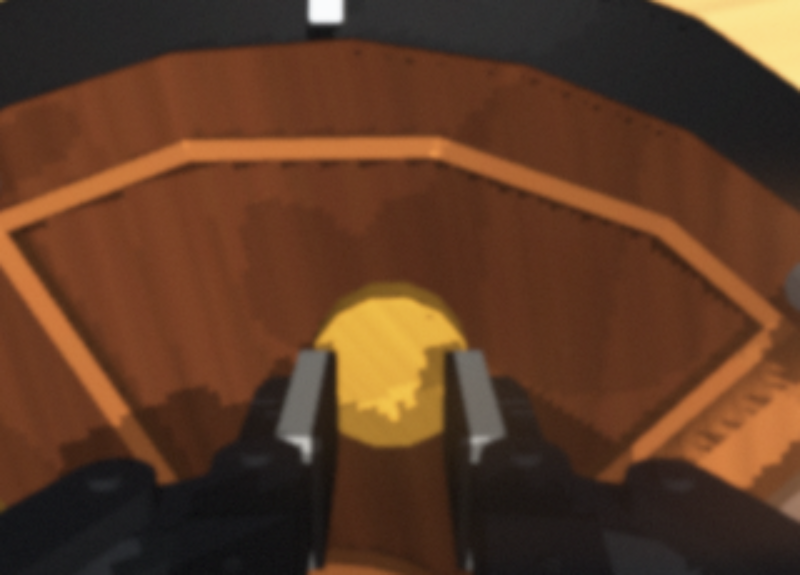

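The blank sits between and below the pads, and the fingers reached the commanded 20 mm with no force, so they seem to be above it. I'll check the pad height by depth.

```bash
python3 - <<'E'
from h import *
c=cam('wrist'); d=np.load('pics/w3.npy'); P,R=pose()
for u,v in [(310,262),(320,255),(287,242),(284,250),(282,262),(348,242),(351,250),(355,262),(280,276),(322,225)]:
    u,v=(u,v); q=dep(c,u,v,d[v,u]); print(u,v,d[v,u],q.round(1),R.inv().apply(q-P).round(1))
E
```

```text
310 262 168.73294 [477.5 252.7  36.9] [ -7.9  -3.4 -10.8]
320 255 168.4383 [475.  258.5  36.2] [ -4.2   1.8 -10.1]
287 242 144.54785 [456.7 246.9  56.7] [ 11.3 -13.2 -30.7]
284 250 137.69824 [457.3 246.1  64. ] [ 10.7 -13.9 -38. ]
282 262 125.53182 [457.  246.6  76.5] [ 11.1 -13.4 -50.5]
348 242 146.04655 [462.7 273.6  55.3] [ 10.8  14.2 -29.3]
351 250 136.43906 [462.4 274.   65.2] [ 11.2  14.5 -39.1]
355 262 125.22569 [462.5 274.3  76.8] [ 11.2  14.8 -50.7]
280 276 116.26985 [457.8 246.7  86.3] [ 10.3 -13.2 -60.3]
322 225 163.9051 [459.  262.7  36.4] [ 12.3   2.8 -10.3]
```

```bash
python3 - <<'E'
from h import *
c=cam('wrist'); d=np.load('pics/w3.npy'); P,R=pose()
for u in (286,290,348):
  for v in range(234,282,4):
    q=dep(c,u,v,d[v,u]); print(u,v,R.inv().apply(q-P).round(1))
print(bot.get_obs()['finger_gap'],bot.get_obs()['wrist_force'])
E
```

```text
286 234 [  6.8 -15.7  -8.5]
286 238 [  5.6 -15.5 -11.2]
286 242 [ 11.2 -13.7 -30.3]
286 246 [ 10.8 -13.4 -33.9]
286 250 [ 10.9 -13.  -38.6]
286 254 [ 10.8 -12.6 -42.3]
286 258 [ 11.  -12.2 -46.6]
286 262 [ 11.  -11.9 -50.4]
286 266 [ 11.1 -11.6 -53.9]
286 270 [ 11.2 -11.3 -57.4]
286 274 [ 10.5 -11.1 -59.2]
286 278 [  9.3 -11.1 -59.9]
290 234 [  7.9 -13.4 -11.4]
290 238 [  5.5 -13.5 -10.7]
290 242 [ 10.7 -12.  -29. ]
290 246 [ 11.1 -11.6 -34.6]
290 250 [ 10.8 -11.3 -38.3]
290 254 [ 10.6 -11.  -41.9]
290 258 [ 11.2 -10.6 -47. ]
290 262 [ 10.5 -10.5 -49.2]
290 266 [  9.3 -10.4 -50.4]
290 270 [  7.5 -10.4 -50.2]
290 274 [  6.1 -10.4 -50.9]
290 278 [  4.  -10.5 -50.1]
348 234 [ 3.  17.3  1.5]
348 238 [ 0.6 17.4  1.8]
348 242 [ 10.8  14.2 -29.3]
348 246 [ 10.8  13.7 -34. ]
348 250 [ 11.2  13.2 -39.3]
348 254 [ 10.9  12.9 -42.5]
348 258 [ 10.6  12.6 -45.9]
348 262 [ 10.4  12.3 -49. ]
348 266 [ 11.2  11.8 -54.2]
348 270 [ 11.2  11.5 -57.3]
348 274 [ 10.8  11.3 -59.7]
348 278 [  9.8  11.2 -60.8]
0.23403970963041373 [ 0.29131898 -0.38998491  0.13215794]
```

{"name": "carry_out", "arguments": {"plan": [{"claw": 52, "travel": [0, 0, 0], "rotation": [0, 0, 0]}, {"claw": 52, "travel": [0, 0, 0], "rotation": [0, 0, 0]}, {"claw": 52, "travel": [0, 0, 8], "rotation": [0, 0, 0]}, {"claw": 52, "travel": [0, 0, 15], "rotation": [0, 0, 0]}, {"claw": 52, "travel": [0, 0, 15], "rotation": [0, 0, 0]}]}}

```text
time_s: 4.5
eef_pos: [469.6, 257.0, 9.6]
ee_rot: [-0.001, 0.1, 0.995, -0.001]
wrist_force: [0.1, -1.0, -0.3]
finger_gap: 0.608
grasp_force: 0.0
```

{"name": "carry_out", "arguments": {"plan": [{"claw": 52, "travel": [0, 0, 4], "rotation": [0, 0, 0]}, {"claw": 52, "travel": [0, 0, 8], "rotation": [0, 0, 0]}, {"claw": 52, "travel": [0, 0, 11], "rotation": [0, 0, 0]}, {"claw": 52, "travel": [0, 0, 11], "rotation": [0, 0, 0]}, {"claw": 52, "travel": [0, 0, 11], "rotation": [0, 0, 0]}]}}

```text
time_s: 5.0
eef_pos: [470.4, 257.5, -0.2]
ee_rot: [-0.0, 0.1, 0.995, -0.0]
wrist_force: [-0.2, 0.4, 1.0]
finger_gap: 0.609
grasp_force: 0.0
```

{"name": "carry_out", "arguments": {"plan": [{"claw": 40, "travel": [0, 0, 0], "rotation": [0, 0, 0]}, {"claw": 28, "travel": [0, 0, 0], "rotation": [0, 0, 0]}, {"claw": 20, "travel": [0, 0, 0], "rotation": [0, 0, 0]}, {"claw": 20, "travel": [0, 0, 0], "rotation": [0, 0, 0]}, {"claw": 20, "travel": [0, 0, 0], "rotation": [0, 0, 0]}]}}

```text
time_s: 5.5
eef_pos: [471.0, 257.8, 1.2]
ee_rot: [0.001, 0.1, 0.995, 0.0]
wrist_force: [-1.1, -1.5, 9.3]
finger_gap: 0.372
grasp_force: 51.5
```

Gripped (about 51 N), but the tips are at the compartment floor. The cavity only lets the top 7 mm be held, so I'll regrip 6 mm higher.

{"name": "carry_out", "arguments": {"plan": [{"claw": 42, "travel": [0, 0, 0], "rotation": [0, 0, 0]}, {"claw": 42, "travel": [0, 0, -3], "rotation": [0, 0, 0]}, {"claw": 42, "travel": [0, 0, -6], "rotation": [0, 0, 0]}, {"claw": 42, "travel": [0, 0, -6], "rotation": [0, 0, 0]}, {"claw": 42, "travel": [0, 0, -6], "rotation": [0, 0, 0]}]}}

```text
time_s: 6.0
eef_pos: [470.5, 257.5, 6.0]
ee_rot: [0.0, 0.1, 0.995, 0.0]
wrist_force: [0.7, 0.2, 0.1]
finger_gap: 0.491
grasp_force: 0.0
```

{"name": "carry_out", "arguments": {"plan": [{"claw": 35, "travel": [0, 0, 0], "rotation": [0, 0, 0]}, {"claw": 25, "travel": [0, 0, 0], "rotation": [0, 0, 0]}, {"claw": 20, "travel": [0, 0, 0], "rotation": [0, 0, 0]}, {"claw": 20, "travel": [0, 0, 0], "rotation": [0, 0, 0]}, {"claw": 20, "travel": [0, 0, 0], "rotation": [0, 0, 0]}], "newtons": 60}}

```text
time_s: 6.5
eef_pos: [470.4, 257.6, 6.3]
ee_rot: [0.0, 0.1, 0.995, 0.0]
wrist_force: [-0.5, -0.2, 5.3]
finger_gap: 0.36
grasp_force: 58.9
```

{"name": "carry_out", "arguments": {"plan": [{"claw": 20, "travel": [0, 0, -10], "rotation": [0, 0, 0]}, {"claw": 20, "travel": [0, 0, -40], "rotation": [0, 0, 0]}, {"claw": 20, "travel": [0, 0, -80], "rotation": [0, 0, 0]}, {"claw": 20, "travel": [0, 0, -120], "rotation": [0, 0, 0]}, {"claw": 20, "travel": [0, 0, -120], "rotation": [0, 0, 0]}]}}

```text
time_s: 7.0
eef_pos: [473.8, 259.3, 131.0]
ee_rot: [0.004, 0.1, 0.995, 0.003]
wrist_force: [0.9, 1.2, -0.4]
finger_gap: 0.357
grasp_force: 59.6
```

```bash
python3 - <<'E'
from h import *
print(bot.get_obs()['finger_gap'],bot.get_obs()['grasp_force'])
goto([534,-304,130],-0.32+np.pi/2) # board heading
goto([500,-120,130],1.37)
print(bot.get_obs()['joint_positions'])
E
```

```text
0.3566403411161881 59.59625601768494
travel [-171.5 -540.    -1.6] rot [0.008 0.007 0.119] yaw0 1.370 yaw 1.251 j7 0.81
travel [-101.4 -366.5   -0.9] rot [ 0.007  0.008 -0.   ] yaw0 1.370 yaw 1.370 j7 0.81
[-0.61097019  0.4648036   0.03480126  2.09619387 -0.02855737  0.57055662
  0.81371287]
```

{"name": "carry_out", "arguments": {"plan": [{"claw": 20, "travel": [-8, -25, -10], "rotation": [0, 0, 0]}, {"claw": 20, "travel": [-20, -62, -15], "rotation": [0, 0, 0]}, {"claw": 20, "travel": [-34, -107, -20], "rotation": [0, 0, 0]}, {"claw": 20, "travel": [-48, -152, -20], "rotation": [0, 0, 0]}, {"claw": 20, "travel": [-62, -197, -20], "rotation": [0, 0, 0]}]}}

```text
time_s: 7.5
eef_pos: [491.2, 50.3, 145.6]
ee_rot: [-0.0, 0.1, 0.995, -0.0]
wrist_force: [0.8, 0.4, -1.0]
finger_gap: 0.36
grasp_force: 59.6
```

{"name": "carry_out", "arguments": {"plan": [{"claw": 20, "travel": [-14, -45, 0], "rotation": [0, 0, 0]}, {"claw": 20, "travel": [-28, -90, 0], "rotation": [0, 0, 0]}, {"claw": 20, "travel": [-42, -135, 0], "rotation": [0, 0, 0]}, {"claw": 20, "travel": [-56, -180, 0], "rotation": [0, 0, 0]}, {"claw": 20, "travel": [-70, -225, 0], "rotation": [0, 0, 0]}]}}

```text
time_s: 8.0
eef_pos: [514.7, -184.1, 145.2]
ee_rot: [-0.001, 0.1, 0.995, 0.0]
wrist_force: [-0.2, 0.3, -0.5]
finger_gap: 0.358
grasp_force: 59.6
```

{"name": "carry_out", "arguments": {"plan": [{"claw": 20, "travel": [-14, -40, 0], "rotation": [0, 0, 0]}, {"claw": 20, "travel": [-28, -80, 0], "rotation": [0, 0, 0]}, {"claw": 20, "travel": [-37, -100, 0], "rotation": [0, 0, 0]}, {"claw": 20, "travel": [-37, -105, 0], "rotation": [0, 0, 0]}, {"claw": 20, "travel": [-37, -105, 0], "rotation": [0, 0, 0]}]}}

```text
time_s: 8.5
eef_pos: [529.7, -292.8, 145.0]
ee_rot: [-0.001, 0.101, 0.995, 0.0]
wrist_force: [0.2, 0.9, -1.6]
finger_gap: 0.361
grasp_force: 59.7
```

```bash
python3 - <<'E'
from h import *
print(bot.get_obs()['finger_gap'],pose()[0])
c,im,d=shoot('w4'); print(pose()[0])
for t in ['seat_small_round','blank_small_round']:
    for x in bot.masks_of(t,'wrist')[:3]:
        u,v=x['bbox'][:2]; print(t,x['score'],np.round(x['bbox']),toz(c,u,v,20).round(1))
print([np.round(proj(c,(534,-304,20))), np.round(proj(c,(500,-213,20)))])
E
```

```text
0.3609740156889486 [ 529.66591815 -292.76911231  145.0085048 ]
[ 529.89475053 -291.13562339  145.06424912]
seat_small_round 0.65 [307. 187. 136. 114.] [ 525.2 -300.8   20. ]
blank_small_round 0.56 [317. 262.  69.  75.] [ 600.5 -306.5   20. ]
[array([305., 197.]), array([398., 140.])]
```

View pics/w4.png

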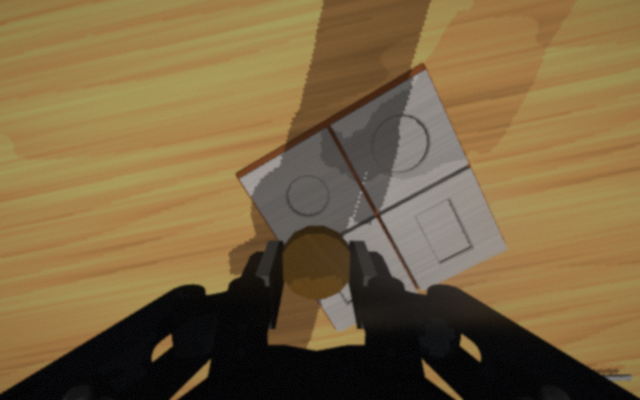

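```bash
python3 - <<'E'
from h import *
c=cam('wrist'); d=np.load('pics/w4.npy'); im=cv2.imread('pics/w4.png'); P,R=pose(); print(P)
P=np.array([529.78,-291.9,145.03])
h=cv2.cvtColor(im,cv2.COLOR_BGR2HSV); m=(h[...,1]>130); m[:215]=0;m[305:]=0;m[:,:275]=0;m[:,362:]=0
m&=(d>120)&(d<200); Q=R.inv().apply(cloud(c,d,m)-P); T=Q[abs(Q[:,2]-np.median(Q[:,2]))<3]
print('blank in tool',np.median(Q[:,2]),T.min(0),T.max(0)); (ct,r)=cv2.minEnclosingCircle(T[:,:2].astype(np.float32)); print(ct,r)
# cavity rims via Hough on rectified top-plane view
H=lambda u,v: toz(c,u,v,20)
g=cv2.cvtColor(im,cv2.COLOR_BGR2GRAY)
N=360;x0,y0=480,-340;map=np.array([[proj(c,(x0+i/4,y0+j/4,20)) for j in range(480)] for i in range(400)],np.float32)
t=cv2.remap(g,map[...,0],map[...,1],cv2.INTER_LINEAR)
k=cv2.HoughCircles(cv2.GaussianBlur(t,(0,0),2),cv2.HOUGH_GRADIENT,1,60,param1=40,param2=15,minRadius=68,maxRadius=108)
if k is not None:
    for y,x,rr in k[0][:5]: print('circle',x0+x/4,y0+y/4,rr/4)
goto([534,-304,145]);goto([527,-303,145])
E
```

```text
[ 530.62576061 -290.01900703  145.43406593]
blank in tool -30.444971125240137 [-18.40801966 -13.90356457 -33.44355438] [ 15.27470898  16.98600437 -27.46253541]
(-1.1920732259750366, 0.6936317086219788) 17.585304260253906
travel [ -6.1 -13.    0.4] rot [ 0.002 -0.002  0.   ] yaw0 1.373 yaw 1.373 j7 1.83
travel [  1.  -13.4   0.4] rot [ 0.002 -0.002  0.   ] yaw0 1.373 yaw 1.373 j7 1.83
```

{"name": "carry_out", "arguments": {"plan": [{"claw": 20, "travel": [-2, -8, 10], "rotation": [0, 0, 0]}, {"claw": 20, "travel": [-2, -12, 30], "rotation": [0, 0, 0]}, {"claw": 20, "travel": [-2, -13, 50], "rotation": [0, 0, 0]}, {"claw": 20, "travel": [-2, -13, 50], "rotation": [0, 0, 0]}, {"claw": 20, "travel": [-2, -13, 50], "rotation": [0, 0, 0]}]}}

```text
time_s: 9.15
eef_pos: [530.1, -305.1, 95.4]
ee_rot: [-0.001, 0.1, 0.995, 0.0]
wrist_force: [0.2, 0.5, 0.3]
finger_gap: 0.359
grasp_force: 59.7
```

{"name": "carry_out", "arguments": {"plan": [{"claw": 20, "travel": [0, 0, 0], "rotation": [0, 0, 0]}, {"claw": 20, "travel": [0, 0, 0], "rotation": [0, 0, 0]}, {"claw": 20, "travel": [0, 0, 0], "rotation": [0, 0, 0]}, {"claw": 20, "travel": [0, 0, 0], "rotation": [0, 0, 0]}, {"claw": 20, "travel": [0, 0, 0], "rotation": [0, 0, 0]}]}}

```text
time_s: 9.65
eef_pos: [530.5, -305.8, 96.2]
ee_rot: [0.0, 0.1, 0.995, -0.0]
wrist_force: [-0.0, 0.3, -0.6]
finger_gap: 0.361
grasp_force: 59.7
```

```bash
cat >> h.py <<'E'
def rect(c,im,x0,y0,w=110,s=4,z=20):
    """top-down view of the plane z, s px/mm: rows = world x, cols = world y, from (x0,y0)"""
    n=w*s; X,Y=np.meshgrid(x0+np.arange(n)/s,y0+np.arange(n)/s,indexing='ij')
    f,cx,cy,R,t=c; q=np.stack([X,Y,np.full_like(X,z)],-1)@R.T+t
    return cv2.remap(im,(f*q[...,0]/q[...,2]+cx).astype(np.float32),(f*q[...,1]/q[...,2]+cy).astype(np.float32),cv2.INTER_LINEAR)
E
python3 - <<'E'
from h import *
P,R=pose(); c,im,d=shoot('w5'); print(P,pose()[0])
a=rect(c,im,480,-360); cv2.imwrite('pics/w5r.png',np.hstack([a,im[:400,100:460]] if 0 else [a,cv2.copyMakeBorder(im[:,140:500],0,40,0,0,0)]))
E
```

```text
[ 530.45064282 -305.8177834    96.24133697] [ 530.36024702 -305.7949465    96.09717444]
```

View pics/w5r.png

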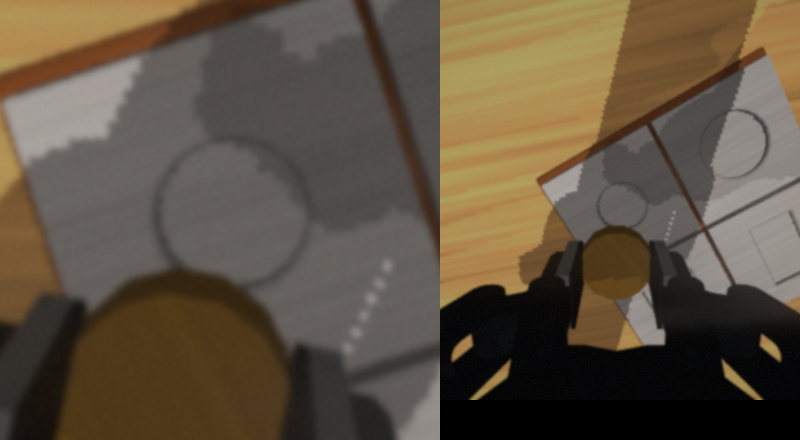

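```bash
python3 - <<'E'
from h import *
goto([532.4,-301.8,14])
E
```

```text
travel [-1.2  4.3 82.1] rot [-0.  0.  0.] yaw0 1.370 yaw 1.370 j7 1.85
```

{"name": "carry_out", "arguments": {"plan": [{"claw": 20, "travel": [-1, 2, 20], "rotation": [0, 0, 0]}, {"claw": 20, "travel": [-1.2, 4.3, 45], "rotation": [0, 0, 0]}, {"claw": 20, "travel": [-1.2, 4.3, 70], "rotation": [0, 0, 0]}, {"claw": 20, "travel": [-1.2, 4.3, 82], "rotation": [0, 0, 0]}, {"claw": 20, "travel": [-1.2, 4.3, 82], "rotation": [0, 0, 0]}]}}

```text
time_s: 10.2
eef_pos: [531.0, -301.1, 12.3]
ee_rot: [-0.002, 0.1, 0.995, 0.001]
wrist_force: [-0.4, -0.4, -0.2]
finger_gap: 0.358
grasp_force: 59.7
```

{"name": "carry_out", "arguments": {"plan": [{"claw": 20, "travel": [0, 0, 0], "rotation": [0, 0, 0]}, {"claw": 20, "travel": [0, 0, 0], "rotation": [0, 0, 0]}, {"claw": 20, "travel": [0, 0, 0], "rotation": [0, 0, 0]}, {"claw": 20, "travel": [0, 0, 0], "rotation": [0, 0, 0]}, {"claw": 20, "travel": [0, 0, 0], "rotation": [0, 0, 0]}]}}

```text
time_s: 10.7
eef_pos: [532.6, -302.0, 14.5]
ee_rot: [0.0, 0.1, 0.995, -0.0]
wrist_force: [0.2, 1.2, -0.5]
finger_gap: 0.359
grasp_force: 59.7
```

```bash
python3 - <<'E'
from h import *
goto([532.4,-301.8,-3]); print(pose()[0])
E
```

```text
travel [ 0.3  0.1 17.5] rot [-0.     0.001  0.   ] yaw0 1.370 yaw 1.370 j7 1.85
[ 532.64393126 -301.9823577    14.48293101]
```

{"name": "carry_out", "arguments": {"plan": [{"claw": 20, "travel": [0, 0, 4], "rotation": [0, 0, 0]}, {"claw": 20, "travel": [0, 0, 8], "rotation": [0, 0, 0]}, {"claw": 20, "travel": [0, 0, 12], "rotation": [0, 0, 0]}, {"claw": 20, "travel": [0, 0, 16], "rotation": [0, 0, 0]}, {"claw": 20, "travel": [0, 0, 16], "rotation": [0, 0, 0]}]}}

```text
time_s: 11.2
eef_pos: [531.8, -301.5, -2.9]
ee_rot: [-0.001, 0.1, 0.995, 0.0]
wrist_force: [1.6, -0.2, -1.1]
finger_gap: 0.358
grasp_force: 59.7
```

{"name": "carry_out", "arguments": {"plan": [{"claw": 44, "travel": [0, 0, 0], "rotation": [0, 0, 0]}, {"claw": 44, "travel": [0, 0, 0], "rotation": [0, 0, 0]}, {"claw": 44, "travel": [0, 0, 0], "rotation": [0, 0, 0]}, {"claw": 44, "travel": [0, 0, -20], "rotation": [0, 0, 0]}, {"claw": 44, "travel": [0, 0, -60], "rotation": [0, 0, 0]}]}}

```text
time_s: 11.7
eef_pos: [530.1, -300.5, 56.1]
ee_rot: [-0.003, 0.1, 0.995, 0.001]
wrist_force: [0.3, 0.0, -0.0]
finger_gap: 0.51
grasp_force: 0.0
```

{"name": "carry_out", "arguments": {"plan": [{"claw": 44, "travel": [0, 0, -30], "rotation": [0, 0, 0]}, {"claw": 44, "travel": [0, 0, -60], "rotation": [0, 0, 0]}, {"claw": 44, "travel": [0, 0, -90], "rotation": [0, 0, 0]}, {"claw": 44, "travel": [0, 0, -90], "rotation": [0, 0, 0]}, {"claw": 44, "travel": [0, 0, -90], "rotation": [0, 0, 0]}]}}

```text
time_s: 12.2
eef_pos: [532.7, -302.0, 148.9]
ee_rot: [0.001, 0.1, 0.995, -0.0]
wrist_force: [0.5, -0.3, 0.7]
finger_gap: 0.513
grasp_force: 0.0
```

```bash
python3 - <<'E'
from h import *
P=pose()[0]; c,im,d=shoot('w6'); print(P,pose()[0])
m=bot.masks_of('blank_small_round','wrist')[:2]
for x in m:
    u,v=x['bbox'][:2]; Q=cloud(c,d,x['pixels']); print(x['score'],np.round(x['bbox']),toz(c,u,v,27).round(1),np.median(Q,0).round(1))
    A=np.c_[Q[:,:2],np.ones(len(Q))]; k=np.linalg.lstsq(A,Q[:,2],rcond=None)[0]; print('slope',k[:2])
cv2.imwrite('pics/w6r.png',rect(c,im,450,-370,200,3))
C=np.array([561,222.]);a=np.radians(53.5-72*3)
# pegs measured: angle of each peg now
for k in range(5):
    b=np.radians(53.5-72*k); print(k,np.round(C+152*np.array([np.cos(b),np.sin(b)])),round(53.5-72*k))
E
```

```text
[ 532.72291557 -301.97991496  148.87345446] [ 531.91526897 -301.51265006  147.73502487]
0.59 [317. 188.  37.  36.] [ 531.1 -301.1   27. ] [ 531.4 -302.2   25.4]
slope [ 0.05880268 -0.01397309]
0 [651. 344.] 54
1 [705. 174.] -18
2 [560.  70.] -90
3 [416. 176.] -162
4 [473. 346.] -234
```

View pics/w6r.png

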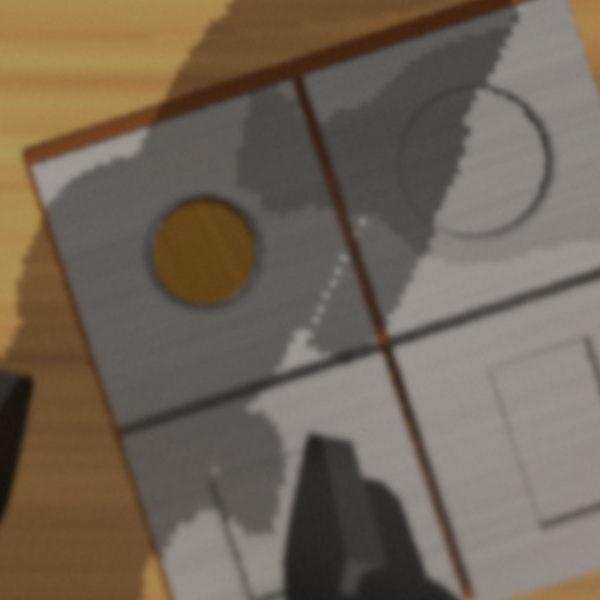

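Small round is seated (centred, z 25.4 with the usual −1.5 bias). Next I turn the carousel about −65° with the front peg to bring the square to the opening.

```bash
python3 - <<'E'
from h import *
goto([416,176,110],np.radians(108))
E
```

```text
travel [208.2 444.7  37.6] rot [ 0.001 -0.002 -0.515] yaw0 1.370 yaw 1.885 j7 1.84
```

{"name": "carry_out", "arguments": {"plan": [{"claw": 40, "travel": [16, 35, 0], "rotation": [0, 0, -0.04]}, {"claw": 40, "travel": [36, 76, 0], "rotation": [0, 0, -0.1]}, {"claw": 40, "travel": [56, 120, 5], "rotation": [0, 0, -0.15]}, {"claw": 40, "travel": [76, 164, 10], "rotation": [0, 0, -0.2]}, {"claw": 40, "travel": [96, 208, 15], "rotation": [0, 0, -0.25]}]}}

```text
time_s: 12.8
eef_pos: [478.1, -77.1, 131.6]
ee_rot: [-0.001, -0.025, 1.0, 0.0]
wrist_force: [0.5, 0.8, -0.4]
finger_gap: 0.475
grasp_force: 0.0
```

{"name": "carry_out", "arguments": {"plan": [{"claw": 40, "travel": [-38, 36, 5], "rotation": [0, 0, 0]}, {"claw": 40, "travel": [0, 0, 0], "rotation": [0, 0, 0]}, {"claw": 40, "travel": [0, 0, 0], "rotation": [0, 0, 0]}, {"claw": 40, "travel": [0, 0, 0], "rotation": [0, 0, 0]}, {"claw": 40, "travel": [0, 0, 0], "rotation": [0, 0, 0]}]}}

```text
time_s: 13.3
eef_pos: [479.6, -78.7, 132.2]
ee_rot: [-0.0, -0.024, 1.0, 0.0]
wrist_force: [0.3, 1.0, 0.0]
finger_gap: 0.47
grasp_force: 0.0
```

```bash
python3 - <<'E'
from h import *
print(pose()[0]); goto([416,176,110],np.radians(108))
E
```

```text
[479.6265325  -78.73606392 132.24416026]
travel [ 51.1 257.5  22.4] rot [ 0.    -0.001 -0.265] yaw0 1.620 yaw 1.885 j7 1.66
```

{"name": "carry_out", "arguments": {"plan": [{"claw": 40, "travel": [9, 45, 0], "rotation": [0, 0, -0.06]}, {"claw": 40, "travel": [18, 93, 5], "rotation": [0, 0, -0.12]}, {"claw": 40, "travel": [28, 140, 10], "rotation": [0, 0, -0.18]}, {"claw": 40, "travel": [38, 188, 16], "rotation": [0, 0, -0.24]}, {"claw": 40, "travel": [46, 232, 22], "rotation": [0, 0, -0.265]}]}}

```text
time_s: 13.8
eef_pos: [422.1, 153.1, 110.6]
ee_rot: [0.0, -0.157, 0.988, 0.0]
wrist_force: [0.5, 1.1, -0.5]
finger_gap: 0.467
grasp_force: 0.0
```

{"name": "carry_out", "arguments": {"plan": [{"claw": 40, "travel": [-1, 24, 0], "rotation": [0, 0, 0]}, {"claw": 40, "travel": [-1, 26, 0], "rotation": [0, 0, 0]}, {"claw": 40, "travel": [-1, 26, 0], "rotation": [0, 0, 0]}, {"claw": 40, "travel": [-1, 26, 0], "rotation": [0, 0, 0]}, {"claw": 40, "travel": [-1, 26, 0], "rotation": [0, 0, 0]}]}}

```text
time_s: 14.3
eef_pos: [415.8, 174.0, 110.9]
ee_rot: [-0.0, -0.155, 0.988, -0.0]
wrist_force: [0.1, -0.1, -0.3]
finger_gap: 0.47
grasp_force: 0.0
```

```bash
python3 - <<'E'
from h import *
c,im,d=shoot('w7'); print(pose()[0]); goto([416,176,45],np.radians(108))
# peg: depth points at z 60..100 near expected place
Q=cloud(c,d,np.ones(d.shape,bool)); Q=Q[(Q[:,2]>78)&(Q[:,2]<95)&(np.hypot(Q[:,0]-416,Q[:,1]-176)<30)]
print(len(Q), Q.min(0) if len(Q) else '', Q.max(0) if len(Q) else '',Q.mean(0) if len(Q) else '')
E
```

```text
[415.75472553 174.08341488 110.91174471]
travel [-0.8  1.8 65.9] rot [-0.001 -0.    -0.003] yaw0 1.882 yaw 1.885 j7 1.30
310 [410.09706412 173.54922317  78.0162513 ] [421.33960107 184.85974113  87.99849259] [414.77172576 179.02814274  85.43713888]
```

```bash
cat >> h.py <<'E'
def arc(dtheta,n=5,C=(561.,222.),r=None):
    """rows turning the tool about the carousel axis by dtheta in n rows, from measured pose"""
    P,R=pose(); C=np.array([C[0],C[1],0])
    for i in range(1,n+1):
        S=Ro.from_rotvec([0,0,dtheta*i/n]); v=P-C; v[2]=0; 
        if r: v=v/np.linalg.norm(v)*r
        q=C+S.apply(v); q[2]=P[2]; print(i,np.round(R.inv().apply(q-P),1),round(-dtheta*i/n,3))
E
python3 - <<'E'
from h import *
goto([415.5,179.2,45],np.radians(106.5))
E
```

```text
travel [-1.3  5.  65.9] rot [-0.001 -0.     0.023] yaw0 1.882 yaw 1.859 j7 1.30
```

{"name": "carry_out", "arguments": {"plan": [{"claw": 40, "travel": [-1, 5, 10], "rotation": [0, 0, 0.02]}, {"claw": 40, "travel": [-1, 5, 40], "rotation": [0, 0, 0.02]}, {"claw": 30, "travel": [-1, 5, 66], "rotation": [0, 0, 0.02]}, {"claw": 18, "travel": [-1, 5, 66], "rotation": [0, 0, 0.02]}, {"claw": 18, "travel": [-1, 5, 66], "rotation": [0, 0, 0.02]}]}}

```text
time_s: 14.85
eef_pos: [414.4, 180.4, 44.5]
ee_rot: [-0.001, -0.146, 0.989, -0.0]
wrist_force: [0.7, 0.3, 0.4]
finger_gap: 0.215
grasp_force: 0.0
```

```bash
python3 - <<'E'
from h import *
o=bot.get_obs(); print(pose()[0],o['finger_gap'],o['wrist_force'])
arc(-0.6,r=152)
E
```

```text
[414.35607543 180.42259049  44.49334752] 0.21463255853839408 [0.68514202 0.29723699 0.3614264 ]
1 [-1.8 18.2 -0. ] 0.12
2 [-5.4 36.  -0. ] 0.24
3 [-11.1  53.4  -0. ] 0.36
4 [-18.8  69.9  -0.1] 0.48
5 [-28.4  85.3  -0.1] 0.6
```

{"name": "carry_out", "arguments": {"plan": [{"claw": 18, "travel": [-2, 18, 0], "rotation": [0, 0, 0.12]}, {"claw": 18, "travel": [-5.4, 36, 0], "rotation": [0, 0, 0.24]}, {"claw": 18, "travel": [-11, 53.4, 0], "rotation": [0, 0, 0.36]}, {"claw": 18, "travel": [-19, 70, 0], "rotation": [0, 0, 0.48]}, {"claw": 18, "travel": [-28.4, 85.3, 0], "rotation": [0, 0, 0.6]}]}}

```text
time_s: 15.35
eef_pos: [416.3, 270.8, 46.1]
ee_rot: [-0.001, 0.155, 0.988, -0.0]
wrist_force: [0.7, -0.9, -2.2]
finger_gap: 0.211
grasp_force: 0.8
```

```bash
python3 - <<'E'
from h import *
o=bot.get_obs(); P=pose()[0]; print(P,np.linalg.norm(P[:2]-[561,222]),np.degrees(np.arctan2(P[1]-222,P[0]-561)),o['finger_gap'],o['wrist_force'])
arc(-0.56,r=152)
E
```

```text
[416.27113293 270.83290564  46.05679405] 152.74520495571056 161.35511250807573 0.210592475203841 [ 0.66212926 -0.89929692 -2.2264328 ]
1 [-1.9 17.  -0. ] 0.112
2 [-5.  33.7 -0. ] 0.224
3 [-10.  50.  -0.] 0.336
4 [-16.7  65.6  -0. ] 0.448
5 [-25.1  80.4  -0. ] 0.56
```

{"name": "carry_out", "arguments": {"plan": [{"claw": 18, "travel": [-2, 19, 0], "rotation": [0, 0, 0.125]}, {"claw": 18, "travel": [-6, 37, 0], "rotation": [0, 0, 0.25]}, {"claw": 18, "travel": [-12, 55, 0], "rotation": [0, 0, 0.375]}, {"claw": 18, "travel": [-20, 72, 0], "rotation": [0, 0, 0.5]}, {"claw": 18, "travel": [-20, 72, 0], "rotation": [0, 0, 0.5]}]}}

```text
time_s: 15.85
eef_pos: [460.9, 337.4, 46.6]
ee_rot: [0.002, 0.391, 0.92, 0.004]
wrist_force: [0.8, -0.3, 0.7]
finger_gap: 0.216
grasp_force: 0.6
```

{"name": "carry_out", "arguments": {"plan": [{"claw": 40, "travel": [0, 0, 0], "rotation": [0, 0, 0]}, {"claw": 40, "travel": [0, 0, 0], "rotation": [0, 0, 0]}, {"claw": 40, "travel": [0, 0, -30], "rotation": [0, 0, 0]}, {"claw": 40, "travel": [0, 0, -70], "rotation": [0, 0, 0]}, {"claw": 40, "travel": [0, 0, -100], "rotation": [0, 0, 0]}]}}

```text
time_s: 16.35
eef_pos: [457.4, 331.7, 146.5]
ee_rot: [-0.0, 0.392, 0.92, -0.0]
wrist_force: [1.4, 1.2, -0.4]
finger_gap: 0.469
grasp_force: 0.0
```

```bash
python3 - <<'E'
from h import *
o=bot.get_obs(); print(pose()[0],bot.get_obs()['time_s'])
goto([475,250,180],1.37)
c,im,d=shoot('t2','top')
cv2.imwrite('pics/t2c.png',cv2.resize(im[130:280,190:350],(800,750))[:600])
E
```

```text
[457.40686858 331.66343888 146.50102685] 16.35
travel [-71.1 -43.9 -33.5] rot [-0.001 -0.    -0.605] yaw0 0.765 yaw 1.370 j7 0.34
```

View pics/t2c.png

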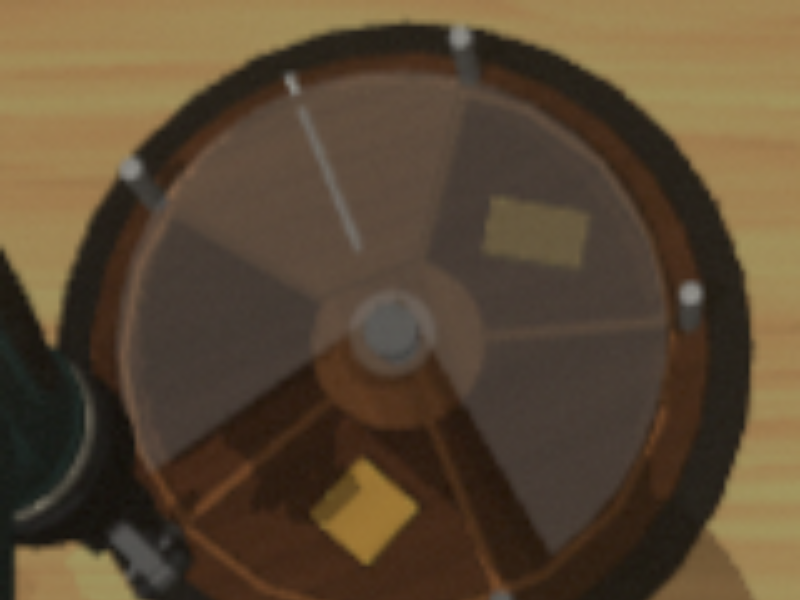

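Square blank now sits in the opening at about top px (263,232). Moving above it for a close look.

{"name": "carry_out", "arguments": {"plan": [{"claw": 60, "travel": [-18, -11, -10], "rotation": [0, 0, -0.14]}, {"claw": 60, "travel": [-38, -24, -25], "rotation": [0, 0, -0.28]}, {"claw": 60, "travel": [-58, -36, -33], "rotation": [0, 0, -0.42]}, {"claw": 60, "travel": [-71, -44, -33], "rotation": [0, 0, -0.56]}, {"claw": 60, "travel": [-71, -44, -33], "rotation": [0, 0, -0.605]}]}}

```text
time_s: 16.9
eef_pos: [475.1, 246.8, 178.2]
ee_rot: [-0.0, 0.101, 0.995, -0.001]
wrist_force: [-0.8, 0.0, 0.5]
finger_gap: 0.701
grasp_force: 0.0
```

{"name": "carry_out", "arguments": {"plan": [{"claw": 60, "travel": [0, 0, 0], "rotation": [0, 0, 0]}, {"claw": 60, "travel": [0, 0, 0], "rotation": [0, 0, 0]}, {"claw": 60, "travel": [0, 0, 0], "rotation": [0, 0, 0]}, {"claw": 60, "travel": [0, 0, 0], "rotation": [0, 0, 0]}, {"claw": 60, "travel": [0, 0, 0], "rotation": [0, 0, 0]}]}}

```text
time_s: 17.4
eef_pos: [475.1, 251.9, 177.8]
ee_rot: [-0.0, 0.1, 0.995, -0.0]
wrist_force: [-0.0, -0.3, 0.5]
finger_gap: 0.701
grasp_force: 0.0
```

```bash
cat >> h.py <<'E'
def blankat(c,im,d,xy,rad=60,z=38):
    "brass blank near xy on plane z: min-area rectangle in world mm, heading of its first side"
    s=4; a=rect(c,im,xy[0]-rad,xy[1]-rad,2*rad,s,z); h=cv2.cvtColor(a,cv2.COLOR_BGR2HSV)
    m=cv2.inRange(h,(20,140,110),(32,255,255)); m=cv2.morphologyEx(m,cv2.MORPH_OPEN,np.ones((9,9)))
    cs,_=cv2.findContours(m,cv2.RETR_EXTERNAL,cv2.CHAIN_APPROX_NONE)
    for k in sorted(cs,key=cv2.contourArea)[::-1][:3]:
        b=cv2.boxPoints(cv2.minAreaRect(k))/s; w=np.stack([xy[0]-rad+b[:,1],xy[1]-rad+b[:,0]],1)
        e1,e2=w[1]-w[0],w[2]-w[1]
        print('box centre',w.mean(0).round(1),'sides %.1f %.1f'%(np.hypot(*e1),np.hypot(*e2)),'headings %.1f %.1f'%tuple(np.degrees(np.arctan2([e1[1],e2[1]],[e1[0],e2[0]]))%180),'area',cv2.contourArea(k)/16)
    return a
E
python3 - <<'E'
from h import *
P=pose()[0]; c,im,d=shoot('w8'); print(P,pose()[0])
cv2.imwrite('pics/w8r.png',blankat(c,im,d,(475,245)))
for x in bot.masks_of('blank_square','wrist')[:2]:
    Q=cloud(c,d,x['pixels']); print(x['score'],np.round(x['bbox']),np.median(Q,0).round(1))
E
```

```text
[475.12296206 251.89634611 177.76364661] [475.1684139  251.88434576 177.8060877 ]
box centre [472.7 239.8] sides 38.4 38.0 headings 139.1 49.1 area 1378.0
0.96 [304. 186.  51.  53.] [471.9 239.8  36.4]
0.43 [592. 131.  95.  72.] [472.1 499.4  58.8]
```

View pics/w8r.png

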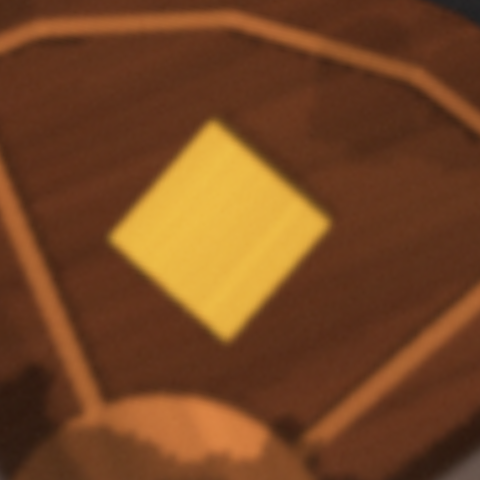

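```bash
python3 - <<'E'
from h import *
goto([472.4,239.8,70],np.radians(49.1))
E
```

```text
travel [  0.4 -12.3 107.8] rot [-0.    -0.     0.514] yaw0 1.370 yaw 0.857 j7 0.94
```

{"name": "carry_out", "arguments": {"plan": [{"claw": 64, "travel": [0.4, -6, 20], "rotation": [0, 0, 0.13]}, {"claw": 64, "travel": [0.4, -12, 45], "rotation": [0, 0, 0.26]}, {"claw": 64, "travel": [0.4, -12.3, 75], "rotation": [0, 0, 0.39]}, {"claw": 64, "travel": [0.4, -12.3, 108], "rotation": [0, 0, 0.514]}, {"claw": 64, "travel": [0.4, -12.3, 108], "rotation": [0, 0, 0.514]}]}}

```text
time_s: 18.0
eef_pos: [469.6, 238.5, 66.7]
ee_rot: [-0.002, 0.35, 0.937, -0.003]
wrist_force: [-0.8, 0.2, -0.0]
finger_gap: 0.751
grasp_force: 0.0
```

{"name": "carry_out", "arguments": {"plan": [{"claw": 64, "travel": [0, 0, 0], "rotation": [0, 0, 0]}, {"claw": 64, "travel": [0, 0, 0], "rotation": [0, 0, 0]}, {"claw": 64, "travel": [0, 0, 20], "rotation": [0, 0, 0]}, {"claw": 64, "travel": [0, 0, 40], "rotation": [0, 0, 0]}, {"claw": 64, "travel": [0, 0, 40], "rotation": [0, 0, 0]}]}}

```text
time_s: 18.5
eef_pos: [472.3, 239.7, 29.9]
ee_rot: [-0.0, 0.349, 0.937, -0.0]
wrist_force: [-0.3, -0.7, 0.1]
finger_gap: 0.746
grasp_force: 0.0
```

```bash
python3 - <<'E'
from h import *
print(pose()[0]);goto([472.4,239.8,5],np.radians(49.1))
E
```

```text
[472.25046712 239.67157525  29.92549684]
travel [-0.   0.2 24.9] rot [-0.    -0.001  0.   ] yaw0 0.857 yaw 0.857 j7 0.67
```

{"name": "carry_out", "arguments": {"plan": [{"claw": 60, "travel": [0, 0, 8], "rotation": [0, 0, 0]}, {"claw": 56, "travel": [0, 0, 16], "rotation": [0, 0, 0]}, {"claw": 54, "travel": [0, 0, 24.5], "rotation": [0, 0, 0]}, {"claw": 54, "travel": [0, 0, 24.5], "rotation": [0, 0, 0]}, {"claw": 54, "travel": [0, 0, 24.5], "rotation": [0, 0, 0]}]}}

```text
time_s: 19.0
eef_pos: [472.4, 239.5, 5.3]
ee_rot: [-0.0, 0.35, 0.937, -0.0]
wrist_force: [0.2, 0.4, -0.2]
finger_gap: 0.63
grasp_force: 0.0
```

{"name": "carry_out", "arguments": {"plan": [{"claw": 46, "travel": [0, 0, 0], "rotation": [0, 0, 0]}, {"claw": 40, "travel": [0, 0, 0], "rotation": [0, 0, 0]}, {"claw": 32, "travel": [0, 0, 0], "rotation": [0, 0, 0]}, {"claw": 25, "travel": [0, 0, 0], "rotation": [0, 0, 0]}, {"claw": 25, "travel": [0, 0, 0], "rotation": [0, 0, 0]}], "newtons": 60}}

```text
time_s: 19.5
eef_pos: [473.0, 239.9, 6.1]
ee_rot: [0.0, 0.35, 0.937, 0.001]
wrist_force: [0.1, -0.3, 6.6]
finger_gap: 0.445
grasp_force: 60.0
```

{"name": "carry_out", "arguments": {"plan": [{"claw": 25, "travel": [0, 0, -10], "rotation": [0, 0, 0]}, {"claw": 25, "travel": [0, 0, -40], "rotation": [0, 0, 0]}, {"claw": 25, "travel": [0, 0, -80], "rotation": [0, 0, 0]}, {"claw": 25, "travel": [0, 0, -120], "rotation": [0, 0, 0]}, {"claw": 25, "travel": [0, 0, -140], "rotation": [0, 0, 0]}]}}

```text
time_s: 20.0
eef_pos: [473.5, 239.8, 148.7]
ee_rot: [0.001, 0.35, 0.937, 0.002]
wrist_force: [0.2, -0.1, -3.0]
finger_gap: 0.445
grasp_force: 63.9
```

```bash
python3 - <<'E'
from h import *
print(pose()[0]);goto([624.3,-272.4,145],np.radians(18.3))
E
```

```text
[473.54018234 239.81536512 148.70004587]
travel [-449.7 -287.9    3.2] rot [0.004 0.    0.536] yaw0 0.856 yaw 0.319 j7 0.58
```

{"name": "carry_out", "arguments": {"plan": [{"claw": 25, "travel": [-20, -13, 0], "rotation": [0, 0, 0]}, {"claw": 25, "travel": [-56, -36, 0], "rotation": [0, 0, 0]}, {"claw": 25, "travel": [-94, -60, 0], "rotation": [0, 0, 0]}, {"claw": 25, "travel": [-132, -84, 0], "rotation": [0, 0, 0]}, {"claw": 25, "travel": [-170, -109, 0], "rotation": [0, 0, 0]}]}}

```text
time_s: 20.5
eef_pos: [529.2, 44.3, 145.8]
ee_rot: [-0.0, 0.349, 0.937, 0.0]
wrist_force: [0.6, -0.8, -2.2]
finger_gap: 0.444
grasp_force: 63.9
```

{"name": "carry_out", "arguments": {"plan": [{"claw": 25, "travel": [-38, -24, 0], "rotation": [0, 0, 0]}, {"claw": 25, "travel": [-76, -48, 0], "rotation": [0, 0, 0]}, {"claw": 25, "travel": [-114, -73, 0], "rotation": [0, 0, 0]}, {"claw": 25, "travel": [-152, -97, 0], "rotation": [0, 0, 0]}, {"claw": 25, "travel": [-187, -120, 0], "rotation": [0, 0, 0]}]}}

```text
time_s: 21.0
eef_pos: [591.6, -169.5, 145.7]
ee_rot: [-0.0, 0.35, 0.937, -0.0]
wrist_force: [0.5, 0.7, -2.7]
finger_gap: 0.443
grasp_force: 63.9
```

{"name": "carry_out", "arguments": {"plan": [{"claw": 25, "travel": [-30, -19, 0], "rotation": [0, 0, 0.1]}, {"claw": 25, "travel": [-60, -38, 0], "rotation": [0, 0, 0.23]}, {"claw": 25, "travel": [-85, -54, 0], "rotation": [0, 0, 0.36]}, {"claw": 25, "travel": [-93, -59, 0], "rotation": [0, 0, 0.48]}, {"claw": 25, "travel": [-93, -59, 0], "rotation": [0, 0, 0.536]}]}}

```text
time_s: 21.5
eef_pos: [622.8, -275.9, 145.6]
ee_rot: [0.0, 0.588, 0.809, -0.001]
wrist_force: [0.7, -0.0, -1.9]
finger_gap: 0.443
grasp_force: 63.8
```

```bash
python3 - <<'E'
from h import *
print(pose()[0], bot.get_obs()['finger_gap']);goto([624.3,-272.4,100],np.radians(18.3))
E
```

```text
[ 622.80053499 -275.88503704  145.61507661] 0.442503326562866
travel [ 2.9  2.6 45.6] rot [-0.001  0.002 -0.006] yaw0 0.313 yaw 0.319 j7 1.02
```

{"name": "carry_out", "arguments": {"plan": [{"claw": 25, "travel": [3, 2.6, 20], "rotation": [0, 0, -0.006]}, {"claw": 25, "travel": [3, 2.6, 42], "rotation": [0, 0, -0.006]}, {"claw": 25, "travel": [3, 2.6, 42], "rotation": [0, 0, -0.006]}, {"claw": 25, "travel": [3, 2.6, 42], "rotation": [0, 0, -0.006]}, {"claw": 25, "travel": [3, 2.6, 42], "rotation": [0, 0, -0.006]}]}}

```text
time_s: 22.0
eef_pos: [625.6, -269.8, 104.7]
ee_rot: [0.001, 0.583, 0.812, 0.0]
wrist_force: [0.3, -0.3, -1.5]
finger_gap: 0.444
grasp_force: 63.8
```

{"name": "carry_out", "arguments": {"plan": [{"claw": 25, "travel": [0, 0, 0], "rotation": [0, 0, 0]}, {"claw": 25, "travel": [0, 0, 0], "rotation": [0, 0, 0]}, {"claw": 25, "travel": [0, 0, 0], "rotation": [0, 0, 0]}, {"claw": 25, "travel": [0, 0, 0], "rotation": [0, 0, 0]}, {"claw": 25, "travel": [0, 0, 0], "rotation": [0, 0, 0]}]}}

```text
time_s: 22.5
eef_pos: [625.1, -269.2, 103.5]
ee_rot: [0.0, 0.583, 0.813, 0.0]
wrist_force: [0.7, 0.6, -1.7]
finger_gap: 0.439
grasp_force: 63.8
```

```bash
python3 - <<'E'
from h import *
P,R=pose(); c,im,d=shoot('w9'); print(P,pose()[0])
a=rect(c,im,564,-332,120,4)
# blank in hand, plane at its top face
zt=P[2]+30; b=rect(c,im,P[0]-50,P[1]-50,100,4,zt)
cv2.imwrite('pics/w9r.png',cv2.resize(np.hstack([a,cv2.copyMakeBorder(b,0,80,0,0,0)]),None,fx=.9,fy=.9))
h=cv2.cvtColor(im,cv2.COLOR_BGR2HSV); m=(h[...,1]>120)&(d>120)&(d<170); Q=cloud(c,d,m); Q=R.inv().apply(Q-P); Q=Q[(abs(Q[:,2]+30)<4)&(abs(Q[:,0])<35)&(abs(Q[:,1])<19)]
print(len(Q),Q.min(0),Q.max(0),np.median(Q,0))
E
```

```text
[ 625.12673249 -269.22547576  103.52451313] [ 625.13212514 -269.22904989  103.46642339]
6837 [-20.20875937 -18.99944468 -33.89771833] [ 20.20555039  18.99996819 -26.00482278] [  1.75328226   0.05428443 -30.21130458]
```

View pics/w9r.png

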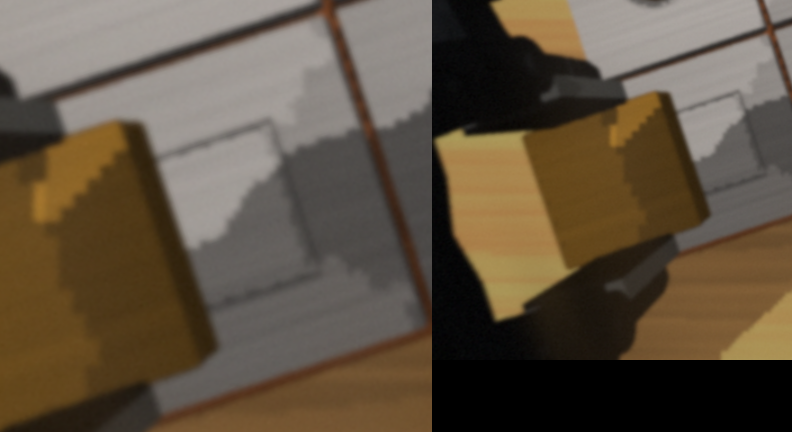

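```bash
python3 - <<'E'
from h import *
goto([625.0,-271.3,16],np.radians(18.4))
E
```

```text
travel [-1.9 -0.8 87.5] rot [0.    0.    0.005] yaw0 0.326 yaw 0.321 j7 1.05
```

{"name": "carry_out", "arguments": {"plan": [{"claw": 25, "travel": [-2, -0.8, 20], "rotation": [0, 0, 0.005]}, {"claw": 25, "travel": [-2, -0.8, 45], "rotation": [0, 0, 0.005]}, {"claw": 25, "travel": [-2, -0.8, 70], "rotation": [0, 0, 0.005]}, {"claw": 25, "travel": [-2, -0.8, 87], "rotation": [0, 0, 0.005]}, {"claw": 25, "travel": [-2, -0.8, 87], "rotation": [0, 0, 0.005]}]}}

```text
time_s: 23.05
eef_pos: [623.1, -270.2, 13.8]
ee_rot: [-0.003, 0.585, 0.811, -0.0]
wrist_force: [-0.5, -0.8, -2.6]
finger_gap: 0.441
grasp_force: 63.8
```

{"name": "carry_out", "arguments": {"plan": [{"claw": 25, "travel": [0, 0, 0], "rotation": [0, 0, 0]}, {"claw": 25, "travel": [0, 0, 0], "rotation": [0, 0, 0]}, {"claw": 25, "travel": [0, 0, 0], "rotation": [0, 0, 0]}, {"claw": 25, "travel": [0, 0, 0], "rotation": [0, 0, 0]}, {"claw": 25, "travel": [0, 0, 0], "rotation": [0, 0, 0]}]}}

```text
time_s: 23.55
eef_pos: [625.4, -271.5, 17.1]
ee_rot: [0.0, 0.585, 0.811, 0.0]
wrist_force: [-0.1, 0.4, -1.0]
finger_gap: 0.441
grasp_force: 63.8
```

```bash
python3 - <<'E'
from h import *
P,R=pose(); print(P,bot.get_obs()['finger_gap']); goto([625.0,-271.3,-3],np.radians(18.4))
E
```

```text
[ 625.3653243  -271.48002336   17.07700972] 0.4408525532880129
travel [ 0.3 -0.3 20.1] rot [ 0.001  0.001 -0.   ] yaw0 0.321 yaw 0.321 j7 1.10
```

{"name": "carry_out", "arguments": {"plan": [{"claw": 25, "travel": [0, 0, 5], "rotation": [0, 0, 0]}, {"claw": 25, "travel": [0, 0, 10], "rotation": [0, 0, 0]}, {"claw": 25, "travel": [0, 0, 15], "rotation": [0, 0, 0]}, {"claw": 25, "travel": [0, 0, 19], "rotation": [0, 0, 0]}, {"claw": 25, "travel": [0, 0, 19], "rotation": [0, 0, 0]}]}}

```text
time_s: 24.05
eef_pos: [624.3, -271.0, -3.6]
ee_rot: [-0.001, 0.585, 0.811, -0.0]
wrist_force: [0.3, 0.4, -1.8]
finger_gap: 0.439
grasp_force: 63.9
```

{"name": "carry_out", "arguments": {"plan": [{"claw": 52, "travel": [0, 0, 0], "rotation": [0, 0, 0]}, {"claw": 52, "travel": [0, 0, 0], "rotation": [0, 0, 0]}, {"claw": 52, "travel": [0, 0, 0], "rotation": [0, 0, 0]}, {"claw": 52, "travel": [0, 0, -20], "rotation": [0, 0, 0]}, {"claw": 52, "travel": [0, 0, -60], "rotation": [0, 0, 0]}]}}

```text
time_s: 24.55
eef_pos: [622.7, -269.9, 55.3]
ee_rot: [-0.003, 0.585, 0.811, -0.001]
wrist_force: [0.2, 0.7, -0.1]
finger_gap: 0.61
grasp_force: 0.0
```

{"name": "carry_out", "arguments": {"plan": [{"claw": 44, "travel": [0, 0, -30], "rotation": [0, 0, 0]}, {"claw": 44, "travel": [0, 0, -60], "rotation": [0, 0, 0]}, {"claw": 44, "travel": [0, 0, -90], "rotation": [0, 0, 0]}, {"claw": 44, "travel": [0, 0, -90], "rotation": [0, 0, 0]}, {"claw": 44, "travel": [0, 0, -90], "rotation": [0, 0, 0]}]}}

```text
time_s: 25.05
eef_pos: [625.5, -271.5, 148.5]
ee_rot: [0.001, 0.585, 0.811, 0.0]
wrist_force: [-0.2, 0.9, -0.2]
finger_gap: 0.517
grasp_force: 0.0
```

```bash
python3 - <<'E'
from h import *
P=pose()[0]; c,im,d=shoot('w10'); print(P)
for x in bot.masks_of('blank_square','wrist')[:2]:
    Q=cloud(c,d,x['pixels']); A=np.c_[Q[:,:2],np.ones(len(Q))]; k=np.linalg.lstsq(A,Q[:,2],rcond=None)[0]
    print(x['score'],np.round(x['bbox']),np.median(Q,0).round(1),k[:2],cv2.minAreaRect(Q[:,:2].astype(np.float32)))
goto([445,150,115],np.radians(108)); goto([445,150,115],np.radians(108),False)
# carousel angle from top picture t2: pegs
c=cam('top'); C=np.array([561,222.])
for q in [(131,166),(460,36),(690,292)]:
    p=toz(c,190+q[0]/5,130+q[1]/5,88)[:2]-C; print(np.degrees(np.arctan2(p[1],p[0])),np.hypot(*p))
p=toz(c,190+291/5,130+77/5,26)[:2]-C; print('line',np.degrees(np.arctan2(p[1],p[0])),np.hypot(*p))
E
```

```text
[ 625.45529613 -271.52594118  148.48061006]
0.61 [314. 188.  45.  43.] [ 623.8 -270.1   25.5] [-0.000791   -0.01770238] ((624.9443969726562, -272.672607421875), (40.60031509399414, 43.20777893066406), 18.246376037597656)
travel [455.7 -37.2  32.2] rot [ 0.    -0.002 -1.564] yaw0 0.321 yaw 1.885 j7 1.02
travel [455.7 -37.2  32.2] rot [ 0.    -0.002 -1.564] yaw0 0.321 yaw 1.885 j7 1.02
58.67372562661664 151.24155150007326
-13.451826975115958 150.9880486668132
-85.30349105649617 151.95643734739258
line 22.566954129408966 158.71224982815176
```

```bash
python3 - <<'E'
from h import *
goto([420.7,163.6,115],np.radians(112.6))
E
```

```text
travel [476.3 -56.   32.3] rot [-0.002 -0.     1.498] yaw0 0.321 yaw -1.176 j7 1.02
```

{"name": "carry_out", "arguments": {"plan": [{"claw": 40, "travel": [35, -4, 0], "rotation": [0, 0, -0.12]}, {"claw": 40, "travel": [80, -9, 0], "rotation": [0, 0, -0.26]}, {"claw": 40, "travel": [125, -14, 0], "rotation": [0, 0, -0.4]}, {"claw": 40, "travel": [170, -19, 5], "rotation": [0, 0, -0.54]}, {"claw": 40, "travel": [210, -24, 10], "rotation": [0, 0, -0.68]}]}}

```text
time_s: 25.65
eef_pos: [533.8, -77.3, 136.1]
ee_rot: [-0.001, 0.278, 0.961, 0.0]
wrist_force: [0.3, 0.5, -0.2]
finger_gap: 0.468
grasp_force: 0.0
```

```bash
python3 - <<'E'
from h import *
goto([420.7,163.6,115],np.radians(112.6))
E
```

```text
travel [224.2 143.3  21.6] rot [ 0.001 -0.003 -0.957] yaw0 1.008 yaw 1.965 j7 1.31
```

{"name": "carry_out", "arguments": {"plan": [{"claw": 40, "travel": [38, 24, 0], "rotation": [0, 0, -0.14]}, {"claw": 40, "travel": [76, 49, 5], "rotation": [0, 0, -0.28]}, {"claw": 40, "travel": [114, 73, 10], "rotation": [0, 0, -0.42]}, {"claw": 40, "travel": [152, 97, 15], "rotation": [0, 0, -0.56]}, {"claw": 40, "travel": [190, 121, 20], "rotation": [0, 0, -0.7]}]}}

```text
time_s: 26.15
eef_pos: [439.4, 125.9, 116.4]
ee_rot: [-0.001, -0.068, 0.998, -0.0]
wrist_force: [0.2, 0.9, -0.5]
finger_gap: 0.464
grasp_force: 0.0
```

{"name": "carry_out", "arguments": {"plan": [{"claw": 40, "travel": [0, 0, 0], "rotation": [0, 0, -0.12]}, {"claw": 40, "travel": [0, 0, 0], "rotation": [0, 0, -0.25]}, {"claw": 40, "travel": [0, 0, 0], "rotation": [0, 0, -0.25]}, {"claw": 40, "travel": [0, 0, 0], "rotation": [0, 0, -0.25]}, {"claw": 40, "travel": [0, 0, 0], "rotation": [0, 0, -0.25]}]}}

```text
time_s: 26.65
eef_pos: [441.1, 124.1, 117.0]
ee_rot: [-0.0, -0.188, 0.982, -0.0]
wrist_force: [-0.6, 0.0, -0.1]
finger_gap: 0.467
grasp_force: 0.0
```

```bash
cat >> h.py <<'E'
def pegs(c,d,C=(561,222)):
    Q=cloud(c,d,d>0); Q=Q[(Q[:,2]>80)&(Q[:,2]<93)&(abs(np.hypot(Q[:,0]-C[0],Q[:,1]-C[1])-152)<14)]
    a=np.degrees(np.arctan2(Q[:,1]-C[1],Q[:,0]-C[0]))
    while len(a):
        i=abs((a-a[0]+180)%360-180)<6; q=Q[i]; m=(q.min(0)+q.max(0))/2
        if i.sum()>30: print('peg',i.sum(),m.round(1),'ang %.1f r %.1f'%(np.degrees(np.arctan2(m[1]-C[1],m[0]-C[0])),np.hypot(m[0]-C[0],m[1]-C[1])))
        a,Q=a[~i],Q[~i]
E
python3 - <<'E'
from h import *
print(pose()[0]);goto([420.7,163.6,115],np.radians(112.6))
c,im,d=shoot('w11'); pegs(c,d)
E
```

```text
[441.07977261 124.13018787 117.03301557]
travel [ 4.4 44.2  2. ] rot [-0.    -0.001 -0.017] yaw0 1.948 yaw 1.965 j7 1.61
peg 292 [421.  164.8  84.3] ang -157.8 r 151.2
peg 294 [461.4 338.   83.8] ang 130.7 r 152.9
```

{"name": "carry_out", "arguments": {"plan": [{"claw": 40, "travel": [4, 30, 0], "rotation": [0, 0, -0.017]}, {"claw": 40, "travel": [4, 45, 0], "rotation": [0, 0, -0.017]}, {"claw": 40, "travel": [4, 45, 10], "rotation": [0, 0, -0.017]}, {"claw": 40, "travel": [4, 45, 40], "rotation": [0, 0, -0.017]}, {"claw": 40, "travel": [4, 45, 71], "rotation": [0, 0, -0.017]}]}}

```text
time_s: 27.2
eef_pos: [422.2, 164.6, 45.8]
ee_rot: [0.001, -0.197, 0.98, -0.0]
wrist_force: [1.3, 0.2, -0.2]
finger_gap: 0.468
grasp_force: 0.0
```

{"name": "carry_out", "arguments": {"plan": [{"claw": 18, "travel": [0, 0, 0], "rotation": [0, 0, 0]}, {"claw": 18, "travel": [0, 0, 0], "rotation": [0, 0, 0]}, {"claw": 18, "travel": [0, 0, 0], "rotation": [0, 0, 0]}, {"claw": 18, "travel": [0, 0, 0], "rotation": [0, 0, 0]}, {"claw": 18, "travel": [0, 0, 0], "rotation": [0, 0, 0]}]}}

```text
time_s: 27.7
eef_pos: [421.6, 165.2, 47.4]
ee_rot: [0.001, -0.197, 0.98, 0.0]
wrist_force: [-0.8, 0.0, -0.4]
finger_gap: 0.212
grasp_force: 0.0
```

```bash
python3 - <<'E'
from h import *
o=bot.get_obs(); P=pose()[0]; print(P,np.linalg.norm(P[:2]-[561,222]),np.degrees(np.arctan2(P[1]-222,P[0]-561)),o['finger_gap'],o['wrist_force'],o['grasp_force'])
arc(-0.62,r=152)
E
```

```text
[421.56088193 165.17829241  47.44525923] 150.57215579627 -157.8290102860122 0.21199980096285337 [-0.82659737  0.02545318 -0.3710369 ] 0.0
1 [ 0.1 18.8  0. ] 0.124
2 [-3.6 37.3  0. ] 0.248
3 [-9.5 55.2  0. ] 0.372
4 [-17.6  72.2   0. ] 0.496
5 [-27.7  88.    0.1] 0.62
```

{"name": "carry_out", "arguments": {"plan": [{"claw": 18, "travel": [0, 18.8, 0], "rotation": [0, 0, 0.124]}, {"claw": 18, "travel": [-3.6, 37.3, 0], "rotation": [0, 0, 0.248]}, {"claw": 18, "travel": [-9.5, 55.2, 0], "rotation": [0, 0, 0.372]}, {"claw": 18, "travel": [-17.6, 72.2, 0], "rotation": [0, 0, 0.496]}, {"claw": 18, "travel": [-27.7, 88, 0], "rotation": [0, 0, 0.62]}]}}

```text
time_s: 28.2
eef_pos: [411.4, 257.0, 47.1]
ee_rot: [-0.001, 0.114, 0.994, -0.0]
wrist_force: [-0.3, -1.9, 0.0]
finger_gap: 0.216
grasp_force: 0.8
```

{"name": "carry_out", "arguments": {"plan": [{"claw": 18, "travel": [-1.2, 18.8, 0], "rotation": [0, 0, 0.124]}, {"claw": 18, "travel": [-4.7, 37.3, 0], "rotation": [0, 0, 0.248]}, {"claw": 18, "travel": [-10.4, 55.2, 0], "rotation": [0, 0, 0.372]}, {"claw": 18, "travel": [-18.4, 72.3, 0], "rotation": [0, 0, 0.496]}, {"claw": 18, "travel": [-28.3, 88.3, 0], "rotation": [0, 0, 0.62]}]}}

```text
time_s: 28.7
eef_pos: [458.1, 337.5, 46.8]
ee_rot: [-0.001, 0.411, 0.912, -0.0]
wrist_force: [-0.6, -1.4, -0.9]
finger_gap: 0.212
grasp_force: 0.7
```

{"name": "carry_out", "arguments": {"plan": [{"claw": 40, "travel": [0, 0, 0], "rotation": [0, 0, 0]}, {"claw": 40, "travel": [0, 0, 0], "rotation": [0, 0, 0]}, {"claw": 40, "travel": [0, 0, 0], "rotation": [0, 0, 0]}, {"claw": 40, "travel": [0, 0, -35], "rotation": [0, 0, 0]}, {"claw": 40, "travel": [0, 0, -72], "rotation": [0, 0, 0]}]}}

```text
time_s: 29.2
eef_pos: [457.6, 334.7, 118.1]
ee_rot: [-0.001, 0.409, 0.913, -0.002]
wrist_force: [0.8, 0.4, 0.4]
finger_gap: 0.469
grasp_force: 0.0
```

```bash
python3 - <<'E'
from h import *
P=pose()[0]; print(P,np.degrees(np.arctan2(P[1]-222,P[0]-561)))
goto([420.7,163.6,115],np.radians(112.6))
E
```

```text
[457.6071015  334.6732468  118.10763117] 132.54057642162607
travel [-103.2 -141.4    3.7] rot [-0.004 -0.003 -1.237] yaw0 0.728 yaw 1.965 j7 0.48
```

{"name": "carry_out", "arguments": {"plan": [{"claw": 40, "travel": [-10, -14, -15], "rotation": [0, 0, -0.13]}, {"claw": 40, "travel": [-32, -44, -20], "rotation": [0, 0, -0.27]}, {"claw": 40, "travel": [-56, -76, -20], "rotation": [0, 0, -0.41]}, {"claw": 40, "travel": [-80, -109, -20], "rotation": [0, 0, -0.55]}, {"claw": 40, "travel": [-100, -137, -20], "rotation": [0, 0, -0.69]}]}}

```text
time_s: 29.7
eef_pos: [421.8, 167.7, 138.6]
ee_rot: [-0.0, 0.074, 0.997, -0.0]
wrist_force: [-0.1, 0.2, -0.5]
finger_gap: 0.466
grasp_force: 0.0
```

{"name": "carry_out", "arguments": {"plan": [{"claw": 40, "travel": [0, 0, 0], "rotation": [0, 0, -0.14]}, {"claw": 40, "travel": [0, 0, 0], "rotation": [0, 0, -0.28]}, {"claw": 40, "travel": [0, 0, 0], "rotation": [0, 0, -0.42]}, {"claw": 40, "travel": [0, 0, 0], "rotation": [0, 0, -0.55]}, {"claw": 40, "travel": [0, 0, 0], "rotation": [0, 0, -0.55]}]}}

```text
time_s: 30.2
eef_pos: [422.8, 169.8, 138.6]
ee_rot: [-0.0, -0.197, 0.98, 0.0]
wrist_force: [0.5, 0.3, -0.1]
finger_gap: 0.468
grasp_force: 0.0
```

```bash
python3 - <<'E'
from h import *
c,im,d=shoot('w12'); pegs(c,d)
print(pose()[0]);goto([420.7,163.6,46],np.radians(112.6))
E
```

```text
peg 230 [419.7 168.2  84.1] ang -159.1 r 151.2
[422.9204749  169.97151281 138.55125741]
travel [ 4.5 -5.1 92.6] rot [ 0. -0.  0.] yaw0 1.965 yaw 1.965 j7 1.62
```

{"name": "carry_out", "arguments": {"plan": [{"claw": 40, "travel": [3.5, -1, 20], "rotation": [0, 0, 0.02]}, {"claw": 40, "travel": [3.5, -1, 55], "rotation": [0, 0, 0.02]}, {"claw": 40, "travel": [3.5, -1, 92], "rotation": [0, 0, 0.02]}, {"claw": 25, "travel": [3.5, -1, 92], "rotation": [0, 0, 0.02]}, {"claw": 18, "travel": [3.5, -1, 92], "rotation": [0, 0, 0.02]}]}}

```text
time_s: 30.75
eef_pos: [420.3, 168.1, 46.4]
ee_rot: [-0.001, -0.187, 0.982, -0.0]
wrist_force: [0.6, 0.8, 0.9]
finger_gap: 0.213
grasp_force: 0.0
```

{"name": "carry_out", "arguments": {"plan": [{"claw": 18, "travel": [-1.2, 18.2, 0], "rotation": [0, 0, 0.12]}, {"claw": 18, "travel": [-4.4, 36, 0], "rotation": [0, 0, 0.24]}, {"claw": 18, "travel": [-9.7, 53.5, 0], "rotation": [0, 0, 0.36]}, {"claw": 18, "travel": [-17.2, 70.2, 0], "rotation": [0, 0, 0.48]}, {"claw": 18, "travel": [-26.6, 85.8, 0], "rotation": [0, 0, 0.6]}]}}

```text
time_s: 31.25
eef_pos: [413.8, 258.9, 48.7]
ee_rot: [0.0, 0.114, 0.993, 0.001]
wrist_force: [0.5, -2.3, -1.5]
finger_gap: 0.209
grasp_force: 0.8
```

{"name": "carry_out", "arguments": {"plan": [{"claw": 18, "travel": [-1.2, 18.2, 0], "rotation": [0, 0, 0.12]}, {"claw": 18, "travel": [-4.4, 36, 0], "rotation": [0, 0, 0.24]}, {"claw": 18, "travel": [-9.7, 53.5, 0], "rotation": [0, 0, 0.36]}, {"claw": 18, "travel": [-17.2, 70.2, 0], "rotation": [0, 0, 0.48]}, {"claw": 18, "travel": [-26.6, 85.8, 0], "rotation": [0, 0, 0.6]}]}}

```text
time_s: 31.75
eef_pos: [458.6, 337.4, 49.0]
ee_rot: [-0.001, 0.402, 0.916, 0.001]
wrist_force: [0.7, -0.9, -0.9]
finger_gap: 0.211
grasp_force: 0.7
```

{"name": "carry_out", "arguments": {"plan": [{"claw": 40, "travel": [0, 0, 0], "rotation": [0, 0, 0]}, {"claw": 40, "travel": [0, 0, 0], "rotation": [0, 0, 0]}, {"claw": 40, "travel": [0, 0, 0], "rotation": [0, 0, 0]}, {"claw": 40, "travel": [0, 0, -45], "rotation": [0, 0, 0]}, {"claw": 40, "travel": [0, 0, -90], "rotation": [0, 0, 0]}]}}

```text
time_s: 32.25
eef_pos: [457.0, 334.1, 136.5]
ee_rot: [-0.001, 0.4, 0.917, -0.002]
wrist_force: [0.9, 0.5, 0.7]
finger_gap: 0.47
grasp_force: 0.0
```

```bash
python3 - <<'E'
from h import *
P=pose()[0]; print(P,np.degrees(np.arctan2(P[1]-222,P[0]-561)))
goto([475,250,180],1.37)
E
```

```text
[457.01343846 334.07705984 136.50006481] 132.85556248124155
travel [-73.8 -44.2 -43.4] rot [-0.004 -0.002 -0.622] yaw0 0.748 yaw 1.370 j7 0.57
```

{"name": "carry_out", "arguments": {"plan": [{"claw": 60, "travel": [-18, -11, -15], "rotation": [0, 0, -0.14]}, {"claw": 60, "travel": [-38, -24, -30], "rotation": [0, 0, -0.28]}, {"claw": 60, "travel": [-58, -36, -43], "rotation": [0, 0, -0.42]}, {"claw": 60, "travel": [-74, -44, -43], "rotation": [0, 0, -0.56]}, {"claw": 60, "travel": [-74, -44, -43], "rotation": [0, 0, -0.622]}]}}

```text
time_s: 32.75
eef_pos: [477.1, 247.3, 180.6]
ee_rot: [0.0, 0.101, 0.995, 0.0]
wrist_force: [-0.2, 0.3, -1.0]
finger_gap: 0.702
grasp_force: 0.0
```

{"name": "carry_out", "arguments": {"plan": [{"claw": 60, "travel": [0, 0, 0], "rotation": [0, 0, 0]}, {"claw": 60, "travel": [0, 0, 0], "rotation": [0, 0, 0]}, {"claw": 60, "travel": [0, 0, 0], "rotation": [0, 0, 0]}, {"claw": 60, "travel": [0, 0, 0], "rotation": [0, 0, 0]}, {"claw": 60, "travel": [0, 0, 0], "rotation": [0, 0, 0]}]}}

```text
time_s: 33.25
eef_pos: [476.7, 252.2, 179.2]
ee_rot: [-0.0, 0.1, 0.995, -0.0]
wrist_force: [-0.3, -0.2, -0.1]
finger_gap: 0.7
grasp_force: 0.0
```

```bash
python3 - <<'E'
from h import *
P=pose()[0]; c,im,d=shoot('w13'); print(P,pose()[0])
cv2.imwrite('pics/w13r.png',blankat(c,im,d,(475,245))); pegs(c,d)
for x in bot.masks_of('blank_oblong','wrist')[:2]:
    Q=cloud(c,d,x['pixels']); print(x['score'],np.round(x['bbox']),np.median(Q,0).round(1))
cv2.imwrite('pics/w13c.png',im)
E
```

```text
[476.71287601 252.18967414 179.19890551] [476.75641317 252.14269658 179.21626371]
box centre [471.6 247.6] sides 49.6 27.7 headings 116.6 26.6 area 1262.5
peg 196 [419.8 168.2  84. ] ang -159.2 r 151.0
peg 195 [463.4 340.6  84.2] ang 129.5 r 153.6
0.56 [310. 182.  58.  55.] [470.8 247.7  36.5]
```

View pics/w13.png

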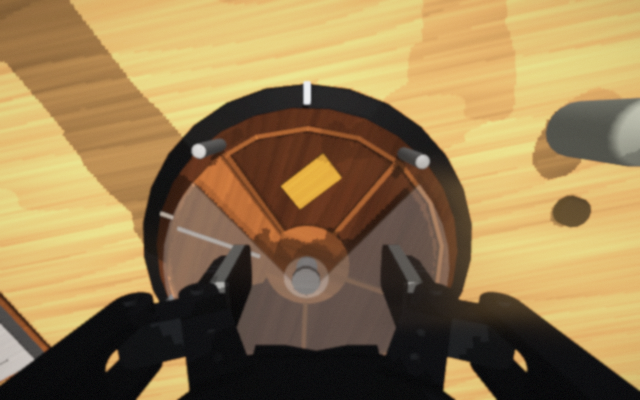

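```bash
python3 - <<'E'
from h import *
goto([471.2,247.7,70],np.radians(26.6))
E
```

```text
travel [  4.6  -5.4 109.3] rot [-0.     0.     0.906] yaw0 1.371 yaw 0.464 j7 1.14
```

{"name": "carry_out", "arguments": {"plan": [{"claw": 52, "travel": [4.6, -5.4, 10], "rotation": [0, 0, 0.14]}, {"claw": 52, "travel": [4.6, -5.4, 30], "rotation": [0, 0, 0.28]}, {"claw": 52, "travel": [4.6, -5.4, 55], "rotation": [0, 0, 0.42]}, {"claw": 52, "travel": [4.6, -5.4, 75], "rotation": [0, 0, 0.56]}, {"claw": 52, "travel": [4.6, -5.4, 85], "rotation": [0, 0, 0.7]}]}}

```text
time_s: 33.85
eef_pos: [470.5, 247.3, 92.8]
ee_rot: [-0.001, 0.438, 0.899, -0.001]
wrist_force: [-0.2, -0.8, 0.2]
finger_gap: 0.606
grasp_force: 0.0
```

{"name": "carry_out", "arguments": {"plan": [{"claw": 52, "travel": [0, 0, 10], "rotation": [0, 0, 0.13]}, {"claw": 52, "travel": [0, 0, 25], "rotation": [0, 0, 0.206]}, {"claw": 52, "travel": [0, 0, 45], "rotation": [0, 0, 0.206]}, {"claw": 52, "travel": [0, 0, 62], "rotation": [0, 0, 0.206]}, {"claw": 52, "travel": [0, 0, 62], "rotation": [0, 0, 0.206]}]}}

```text
time_s: 34.35
eef_pos: [470.1, 247.2, 30.7]
ee_rot: [-0.001, 0.525, 0.851, -0.002]
wrist_force: [-0.1, 0.4, -0.3]
finger_gap: 0.608
grasp_force: 0.0
```

{"name": "carry_out", "arguments": {"plan": [{"claw": 52, "travel": [0, 0, 0], "rotation": [0, 0, 0]}, {"claw": 52, "travel": [0, 0, 0], "rotation": [0, 0, 0]}, {"claw": 52, "travel": [0, 0, 0], "rotation": [0, 0, 0]}, {"claw": 50, "travel": [0, 0, 0], "rotation": [0, 0, 0]}, {"claw": 48, "travel": [0, 0, 0], "rotation": [0, 0, 0]}]}}

```text
time_s: 34.85
eef_pos: [471.6, 247.7, 32.9]
ee_rot: [0.0, 0.526, 0.851, 0.0]
wrist_force: [-0.6, -1.1, -0.3]
finger_gap: 0.561
grasp_force: 0.0
```

```bash
python3 - <<'E'
from h import *
print(pose()[0]);goto([471.2,247.7,7],np.radians(26.6))
E
```

```text
[471.60922757 247.68131554  32.87427038]
travel [ 0.2 -0.4 25.9] rot [ 0.001 -0.    -0.   ] yaw0 0.464 yaw 0.464 j7 0.67
```

{"name": "carry_out", "arguments": {"plan": [{"claw": 46, "travel": [0, 0, 8], "rotation": [0, 0, 0]}, {"claw": 46, "travel": [0, 0, 16], "rotation": [0, 0, 0]}, {"claw": 46, "travel": [0, 0, 26], "rotation": [0, 0, 0]}, {"claw": 46, "travel": [0, 0, 26], "rotation": [0, 0, 0]}, {"claw": 46, "travel": [0, 0, 26], "rotation": [0, 0, 0]}]}}

```text
time_s: 35.35
eef_pos: [471.0, 247.1, 5.8]
ee_rot: [-0.0, 0.526, 0.851, -0.001]
wrist_force: [1.0, 0.4, 0.2]
finger_gap: 0.539
grasp_force: 0.0
```

{"name": "carry_out", "arguments": {"plan": [{"claw": 38, "travel": [0, 0, 0], "rotation": [0, 0, 0]}, {"claw": 30, "travel": [0, 0, 0], "rotation": [0, 0, 0]}, {"claw": 22, "travel": [0, 0, 0], "rotation": [0, 0, 0]}, {"claw": 16, "travel": [0, 0, 0], "rotation": [0, 0, 0]}, {"claw": 16, "travel": [0, 0, 0], "rotation": [0, 0, 0]}], "newtons": 60}}

```text
time_s: 35.85
eef_pos: [472.0, 247.6, 7.0]
ee_rot: [0.0, 0.526, 0.851, 0.001]
wrist_force: [-1.1, -0.9, 6.1]
finger_gap: 0.328
grasp_force: 59.5
```

{"name": "carry_out", "arguments": {"plan": [{"claw": 16, "travel": [0, 0, -10], "rotation": [0, 0, 0]}, {"claw": 16, "travel": [0, 0, -40], "rotation": [0, 0, 0]}, {"claw": 16, "travel": [0, 0, -80], "rotation": [0, 0, 0]}, {"claw": 16, "travel": [0, 0, -120], "rotation": [0, 0, 0]}, {"claw": 16, "travel": [0, 0, -140], "rotation": [0, 0, 0]}]}}

```text
time_s: 36.35
eef_pos: [472.2, 247.6, 149.3]
ee_rot: [0.001, 0.526, 0.851, 0.001]
wrist_force: [0.8, -0.1, -1.5]
finger_gap: 0.328
grasp_force: 59.7
```

```bash
python3 - <<'E'
from h import *
print(pose()[0],bot.get_obs()['finger_gap'])
goto([594.6,-181.2,145],np.radians(108.4))
E
```

```text
[472.1651676  247.57572673 149.33704915] 0.32805620864965696
travel [-438.3  -82.3    4.1] rot [ 0.003  0.002 -1.428] yaw0 0.464 yaw 1.892 j7 0.50
```

{"name": "carry_out", "arguments": {"plan": [{"claw": 16, "travel": [-20, -4, 0], "rotation": [0, 0, -0.05]}, {"claw": 16, "travel": [-56, -10, 0], "rotation": [0, 0, -0.18]}, {"claw": 16, "travel": [-98, -18, 0], "rotation": [0, 0, -0.32]}, {"claw": 16, "travel": [-142, -27, 0], "rotation": [0, 0, -0.46]}, {"claw": 16, "travel": [-186, -35, 0], "rotation": [0, 0, -0.6]}]}}

```text
time_s: 36.85
eef_pos: [522.6, 64.1, 146.5]
ee_rot: [-0.0, 0.247, 0.969, -0.0]
wrist_force: [-0.2, -0.9, -2.1]
finger_gap: 0.326
grasp_force: 59.7
```

```bash
python3 - <<'E'
from h import *
print(pose()[0],bot.get_obs()['finger_gap'])
goto([594.6,-181.2,145],np.radians(108.4))
E
```

```text
[522.61800796  64.09690311 146.5111242 ] 0.32552442579275476
travel [-180.8 -180.8    1.5] rot [-0.    -0.001 -0.821] yaw0 1.071 yaw 1.892 j7 1.30
```

{"name": "carry_out", "arguments": {"plan": [{"claw": 16, "travel": [-33, -33, 0], "rotation": [0, 0, -0.14]}, {"claw": 16, "travel": [-66, -66, 0], "rotation": [0, 0, -0.28]}, {"claw": 16, "travel": [-99, -99, 0], "rotation": [0, 0, -0.42]}, {"claw": 16, "travel": [-130, -130, 0], "rotation": [0, 0, -0.56]}, {"claw": 16, "travel": [-155, -155, 0], "rotation": [0, 0, -0.7]}]}}

```text
time_s: 37.35
eef_pos: [583.0, -148.7, 146.5]
ee_rot: [-0.001, -0.098, 0.995, -0.001]
wrist_force: [-0.3, 0.5, -1.3]
finger_gap: 0.326
grasp_force: 59.7
```

{"name": "carry_out", "arguments": {"plan": [{"claw": 16, "travel": [0, 0, 0], "rotation": [0, 0, -0.12]}, {"claw": 16, "travel": [0, 0, 0], "rotation": [0, 0, -0.12]}, {"claw": 16, "travel": [0, 0, 0], "rotation": [0, 0, -0.12]}, {"claw": 16, "travel": [0, 0, 0], "rotation": [0, 0, -0.12]}, {"claw": 16, "travel": [0, 0, 0], "rotation": [0, 0, -0.12]}]}}

```text
time_s: 37.85
eef_pos: [583.4, -143.7, 146.3]
ee_rot: [-0.0, -0.157, 0.988, 0.0]
wrist_force: [-0.0, -0.6, -1.8]
finger_gap: 0.325
grasp_force: 59.7
```

```bash
python3 - <<'E'
from h import *
print(pose()[0],bot.get_obs()['finger_gap'])
goto([594.6,-181.2,105],np.radians(108.4))
E
```

```text
[ 583.41518886 -143.72258029  146.28271463] 0.3249961846567722
travel [  0.9 -39.1  41.3] rot [ 0.001 -0.001 -0.007] yaw0 1.885 yaw 1.892 j7 2.28
```

```bash
python3 - <<'E'
from h import *
P,R=pose(); c,im,d=shoot('w14'); print(P,pose()[0])
a=rect(c,im,545,-231,100,4)
h=cv2.cvtColor(im,cv2.COLOR_BGR2HSV); m=(h[...,1]>120)&(d>120)&(d<170); Q=R.inv().apply(cloud(c,d,m)-P); Q=Q[(abs(Q[:,2]+30)<3.5)&(abs(Q[:,0])<40)&(abs(Q[:,1])<14)]
print(len(Q),Q.min(0),Q.max(0),np.median(Q,0))
cv2.imwrite('pics/w14r.png',np.hstack([a,im[:,120:520]]))
E
```

```text
[ 583.41518886 -143.72258029  146.28271463] [ 583.48042092 -143.91528848  146.32637114]
6387 [-26.01256072 -13.99628898 -33.44012438] [ 26.80231535  13.98245249 -26.57444953] [  2.94196899  -0.19544153 -29.38386413]
```

View pics/w14r.png

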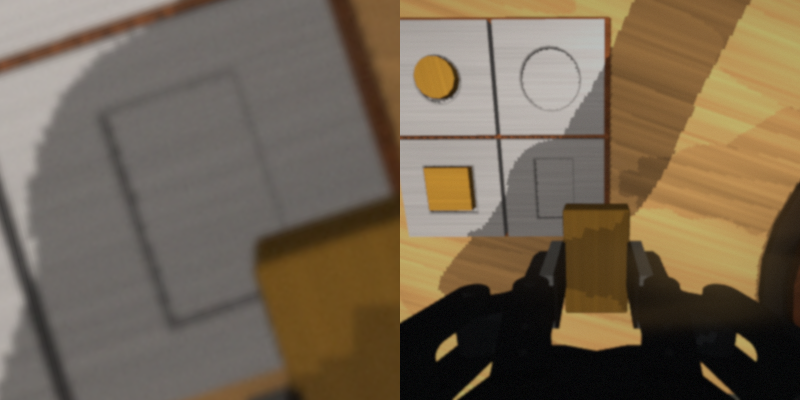

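Rectified view: the cavity is at about (594.6, −180.4), heading 18.5°. The held oblong is centred on the tool, and both other blanks lie in their cavities.

```bash
python3 - <<'E'
from h import *
goto([594.6,-180.4,18],np.radians(108.5))
E
```

```text
travel [  0.7 -38.2 128.3] rot [ 0.    -0.    -0.008] yaw0 1.885 yaw 1.894 j7 2.28
```

{"name": "carry_out", "arguments": {"plan": [{"claw": 16, "travel": [0.7, -20, 10], "rotation": [0, 0, -0.008]}, {"claw": 16, "travel": [0.7, -38, 30], "rotation": [0, 0, -0.008]}, {"claw": 16, "travel": [0.7, -38.2, 65], "rotation": [0, 0, -0.008]}, {"claw": 16, "travel": [0.7, -38.2, 100], "rotation": [0, 0, -0.008]}, {"claw": 16, "travel": [0.7, -38.2, 128], "rotation": [0, 0, -0.008]}]}}

```text
time_s: 38.4
eef_pos: [594.3, -181.0, 16.7]
ee_rot: [-0.001, -0.16, 0.987, 0.0]
wrist_force: [0.4, -0.0, -1.0]
finger_gap: 0.323
grasp_force: 59.7
```

{"name": "carry_out", "arguments": {"plan": [{"claw": 16, "travel": [0, 0, 0], "rotation": [0, 0, 0]}, {"claw": 16, "travel": [0, 0, 0], "rotation": [0, 0, 0]}, {"claw": 16, "travel": [0, 0, 0], "rotation": [0, 0, 0]}, {"claw": 16, "travel": [0, 0, 0], "rotation": [0, 0, 0]}, {"claw": 16, "travel": [0, 0, 0], "rotation": [0, 0, 0]}]}}

```text
time_s: 38.9
eef_pos: [595.8, -182.0, 19.9]
ee_rot: [0.001, -0.16, 0.987, -0.001]
wrist_force: [1.2, 0.6, -1.5]
finger_gap: 0.325
grasp_force: 59.7
```

```bash
python3 - <<'E'
from h import *
print(pose()[0],bot.get_obs()['finger_gap'],bot.get_obs()['wrist_force'])
goto([594.6,-180.4,-3],np.radians(108.5))
E
```

```text
[ 595.80810402 -182.01780522   19.92610933] 0.32482604122710323 [ 1.20633759  0.64249233 -1.52913347]
travel [ 0.7  1.9 22.9] rot [-0.001  0.002 -0.002] yaw0 1.892 yaw 1.894 j7 2.40
```

{"name": "carry_out", "arguments": {"plan": [{"claw": 16, "travel": [0.4, 1.4, 4], "rotation": [0, 0, 0]}, {"claw": 16, "travel": [0.4, 1.4, 8], "rotation": [0, 0, 0]}, {"claw": 16, "travel": [0.4, 1.4, 12], "rotation": [0, 0, 0]}, {"claw": 16, "travel": [0.4, 1.4, 12], "rotation": [0, 0, 0]}, {"claw": 16, "travel": [0.4, 1.4, 12], "rotation": [0, 0, 0]}]}}

```text
time_s: 39.4
eef_pos: [593.7, -180.6, 6.1]
ee_rot: [-0.0, -0.16, 0.987, 0.0]
wrist_force: [-0.6, -1.0, -2.2]
finger_gap: 0.325
grasp_force: 59.7
```

```bash
python3 - <<'E'
from h import *
print(pose()[0],bot.get_obs()['wrist_force'])
goto([594.6,-180.4,-3],np.radians(108.5))
E
```

```text
[ 593.68719105 -180.63404052    6.05836586] [-0.59888935 -1.0348029  -2.16690702]
travel [-0.9 -0.1  9.1] rot [ 0.    -0.001 -0.002] yaw0 1.892 yaw 1.894 j7 2.40
```

{"name": "carry_out", "arguments": {"plan": [{"claw": 16, "travel": [-0.4, 0, 0], "rotation": [0, 0, 0]}, {"claw": 16, "travel": [-0.4, 0, 3], "rotation": [0, 0, 0]}, {"claw": 16, "travel": [-0.4, 0, 6], "rotation": [0, 0, 0]}, {"claw": 16, "travel": [-0.4, 0, 9.5], "rotation": [0, 0, 0]}, {"claw": 16, "travel": [-0.4, 0, 9.5], "rotation": [0, 0, 0]}]}}

```text
time_s: 39.9
eef_pos: [594.0, -180.4, -3.7]
ee_rot: [-0.0, -0.16, 0.987, 0.0]
wrist_force: [-0.5, -0.3, -0.9]
finger_gap: 0.327
grasp_force: 59.7
```

{"name": "carry_out", "arguments": {"plan": [{"claw": 42, "travel": [0, 0, 0], "rotation": [0, 0, 0]}, {"claw": 42, "travel": [0, 0, 0], "rotation": [0, 0, 0]}, {"claw": 42, "travel": [0, 0, 0], "rotation": [0, 0, 0]}, {"claw": 42, "travel": [0, 0, -20], "rotation": [0, 0, 0]}, {"claw": 42, "travel": [0, 0, -60], "rotation": [0, 0, 0]}]}}

```text
time_s: 40.4
eef_pos: [591.8, -179.6, 55.0]
ee_rot: [-0.003, -0.16, 0.987, 0.001]
wrist_force: [0.6, 1.0, -0.3]
finger_gap: 0.489
grasp_force: 0.0
```

{"name": "carry_out", "arguments": {"plan": [{"claw": 40, "travel": [0, 0, -40], "rotation": [0, 0, 0]}, {"claw": 40, "travel": [0, 0, -80], "rotation": [0, 0, 0]}, {"claw": 40, "travel": [0, 0, -100], "rotation": [0, 0, 0]}, {"claw": 40, "travel": [0, 0, -100], "rotation": [0, 0, 0]}, {"claw": 40, "travel": [0, 0, -100], "rotation": [0, 0, 0]}]}}

```text
time_s: 40.9
eef_pos: [594.2, -180.3, 157.2]
ee_rot: [0.0, -0.16, 0.987, 0.0]
wrist_force: [0.2, -0.7, -0.1]
finger_gap: 0.466
grasp_force: 0.0
```

```bash
cat >> h.py <<'E'
def seated():
    c,im,d=shoot('chk%d'%int(bot.get_obs()['time_s']*100))
    for n,s in [('blank_small_round',(533.3,-302)),('blank_square',(625,-271.3)),('blank_oblong',(594.6,-180.4))]:
        for x in bot.masks_of(n,'wrist')[:2]:
            Q=cloud(c,d,x['pixels']); m=np.median(Q,0)
            k=np.linalg.lstsq(np.c_[Q[:,:2],np.ones(len(Q))],Q[:,2],rcond=None)[0]
            print(n,round(x['score'],2),m.round(1),'off',(m[:2]-s).round(1),'slope',k[:2].round(3))
    return c,im,d
E
python3 - <<'E'
from h import *
print(pose()[0]); seated()
goto([419.7,168.2,135],np.radians(110.8))
E
```

```text
[ 594.19826319 -180.2721578   157.16937291]
blank_small_round 0.97 [ 532.5 -301.3   25.4] off [-0.8  0.7] slope [ 0.019 -0.07 ]
blank_small_round 0.52 [569.2  85.   24.8] off [ 35.9 387. ] slope [ 0.008 -0.166]
blank_square 0.93 [ 622.1 -271.8   25.4] off [-2.9 -0.5] slope [ 0.018 -0.031]
blank_oblong 0.86 [ 592.7 -181.5   25.4] off [-1.9 -1.1] slope [0.002 0.   ]
travel [ 54.5 385.2  21.1] rot [ 0.002 -0.003 -0.042] yaw0 1.892 yaw 1.934 j7 2.34
```

{"name": "carry_out", "arguments": {"plan": [{"claw": 40, "travel": [5, 35, 0], "rotation": [0, 0, -0.042]}, {"claw": 40, "travel": [11, 80, 0], "rotation": [0, 0, -0.042]}, {"claw": 40, "travel": [17, 125, 0], "rotation": [0, 0, -0.042]}, {"claw": 40, "travel": [24, 170, 5], "rotation": [0, 0, -0.042]}, {"claw": 40, "travel": [30, 215, 10], "rotation": [0, 0, -0.042]}]}}

```text
time_s: 41.6
eef_pos: [496.4, 15.3, 146.0]
ee_rot: [-0.001, -0.18, 0.984, 0.0]
wrist_force: [-0.2, 0.8, -0.6]
finger_gap: 0.47
grasp_force: 0.0
```

{"name": "carry_out", "arguments": {"plan": [{"claw": 40, "travel": [6, 45, 0], "rotation": [0, 0, 0]}, {"claw": 40, "travel": [12, 90, 5], "rotation": [0, 0, 0]}, {"claw": 40, "travel": [17, 130, 10], "rotation": [0, 0, 0]}, {"claw": 40, "travel": [17, 155, 10], "rotation": [0, 0, 0]}, {"claw": 40, "travel": [17, 160, 10], "rotation": [0, 0, 0]}]}}

```text
time_s: 42.1
eef_pos: [423.1, 160.5, 135.9]
ee_rot: [-0.001, -0.184, 0.983, 0.0]
wrist_force: [1.1, 0.5, -0.1]
finger_gap: 0.473
grasp_force: 0.0
```

{"name": "carry_out", "arguments": {"plan": [{"claw": 40, "travel": [0, 0, 0], "rotation": [0, 0, 0]}, {"claw": 40, "travel": [0, 0, 0], "rotation": [0, 0, 0]}, {"claw": 40, "travel": [0, 0, 0], "rotation": [0, 0, 0]}, {"claw": 40, "travel": [0, 0, 0], "rotation": [0, 0, 0]}, {"claw": 40, "travel": [0, 0, 0], "rotation": [0, 0, 0]}]}}

```text
time_s: 42.6
eef_pos: [425.6, 156.6, 137.0]
ee_rot: [0.0, -0.18, 0.984, -0.0]
wrist_force: [-0.0, -0.1, -0.3]
finger_gap: 0.469
grasp_force: 0.0
```

```bash
python3 - <<'E'
from h import *
c,im,d=shoot('w16'); pegs(c,d); print(pose()[0])
goto([419.9,168.1,46],np.radians(110.8))
E
```

```text
peg 235 [419.8 167.5  84.4] ang -158.9 r 151.4
peg 77 [571.   72.9  86.3] ang -86.2 r 149.4
[425.53281903 156.86604624 136.96803154]
travel [ 1.3 12.5 91. ] rot [-0.     0.    -0.001] yaw0 1.933 yaw 1.934 j7 1.72
```

{"name": "carry_out", "arguments": {"plan": [{"claw": 40, "travel": [1.3, 12, 10], "rotation": [0, 0, 0]}, {"claw": 40, "travel": [1.3, 12, 50], "rotation": [0, 0, 0]}, {"claw": 40, "travel": [1.3, 12, 90], "rotation": [0, 0, 0]}, {"claw": 25, "travel": [1.3, 12, 90], "rotation": [0, 0, 0]}, {"claw": 17, "travel": [1.3, 12, 90], "rotation": [0, 0, 0]}]}}

```text
time_s: 43.15
eef_pos: [418.8, 168.3, 46.4]
ee_rot: [-0.001, -0.181, 0.984, -0.0]
wrist_force: [-0.1, -0.3, 0.9]
finger_gap: 0.203
grasp_force: 0.0
```

{"name": "carry_out", "arguments": {"plan": [{"claw": 17, "travel": [-1.2, 18.2, 0], "rotation": [0, 0, 0.12]}, {"claw": 17, "travel": [-4.4, 36, 0], "rotation": [0, 0, 0.24]}, {"claw": 17, "travel": [-9.7, 53.5, 0], "rotation": [0, 0, 0.36]}, {"claw": 17, "travel": [-17.2, 70.2, 0], "rotation": [0, 0, 0.48]}, {"claw": 17, "travel": [-26.6, 85.8, 0], "rotation": [0, 0, 0.6]}]}}

```text
time_s: 43.65
eef_pos: [413.4, 258.9, 49.1]
ee_rot: [-0.0, 0.121, 0.993, 0.001]
wrist_force: [-0.0, -1.7, -1.8]
finger_gap: 0.197
grasp_force: 0.8
```

{"name": "carry_out", "arguments": {"plan": [{"claw": 17, "travel": [-1.2, 18.2, 0], "rotation": [0, 0, 0.12]}, {"claw": 17, "travel": [-4.4, 36, 0], "rotation": [0, 0, 0.24]}, {"claw": 17, "travel": [-9.7, 53.5, 0], "rotation": [0, 0, 0.36]}, {"claw": 17, "travel": [-17.2, 70.2, 0], "rotation": [0, 0, 0.48]}, {"claw": 17, "travel": [-26.6, 85.8, 0], "rotation": [0, 0, 0.6]}]}}

```text
time_s: 44.15
eef_pos: [459.1, 337.1, 49.3]
ee_rot: [-0.001, 0.408, 0.913, 0.001]
wrist_force: [-1.2, -0.6, -0.7]
finger_gap: 0.197
grasp_force: 0.7
```

{"name": "carry_out", "arguments": {"plan": [{"claw": 40, "travel": [0, 0, 0], "rotation": [0, 0, 0]}, {"claw": 40, "travel": [0, 0, 0], "rotation": [0, 0, 0]}, {"claw": 40, "travel": [0, 0, 0], "rotation": [0, 0, 0]}, {"claw": 40, "travel": [0, 0, -45], "rotation": [0, 0, 0]}, {"claw": 40, "travel": [0, 0, -90], "rotation": [0, 0, 0]}]}}

```text
time_s: 44.65
eef_pos: [458.3, 333.3, 137.1]
ee_rot: [-0.001, 0.406, 0.914, -0.002]
wrist_force: [1.3, 0.7, 1.0]
finger_gap: 0.471
grasp_force: 0.0
```

{"name": "carry_out", "arguments": {"plan": [{"claw": 40, "travel": [-18, -11, -20], "rotation": [0, 0, -0.14]}, {"claw": 40, "travel": [-38, -24, -40], "rotation": [0, 0, -0.28]}, {"claw": 40, "travel": [-58, -36, -50], "rotation": [0, 0, -0.42]}, {"claw": 40, "travel": [-74, -44, -50], "rotation": [0, 0, -0.56]}, {"claw": 40, "travel": [-74, -44, -50], "rotation": [0, 0, -0.62]}]}}

```text
time_s: 45.15
eef_pos: [477.1, 246.2, 188.1]
ee_rot: [0.0, 0.109, 0.994, 0.0]
wrist_force: [-0.4, -0.4, 0.6]
finger_gap: 0.465
grasp_force: 0.0
```

{"name": "carry_out", "arguments": {"plan": [{"claw": 40, "travel": [0, 0, 0], "rotation": [0, 0, 0]}, {"claw": 40, "travel": [0, 0, 0], "rotation": [0, 0, 0]}, {"claw": 40, "travel": [0, 0, 0], "rotation": [0, 0, 0]}, {"claw": 40, "travel": [0, 0, 0], "rotation": [0, 0, 0]}, {"claw": 40, "travel": [0, 0, 0], "rotation": [0, 0, 0]}]}}

```text
time_s: 45.65
eef_pos: [476.7, 251.1, 186.7]
ee_rot: [-0.0, 0.108, 0.994, -0.0]
wrist_force: [-0.5, -0.3, -0.6]
finger_gap: 0.465
grasp_force: 0.0
```

```bash
python3 - <<'E'
from h import *
P=pose()[0]; c,im,d=shoot('w17'); print(P,bot.get_obs()['time_s']); pegs(c,d)
cv2.imwrite('pics/w17r.png',rect(c,im,380,160,150,4,26))
E
```

```text
[476.74726359 251.06702997 186.69956326] 45.7
peg 186 [420.  168.2  84.3] ang -159.1 r 150.9
peg 184 [463.4 340.7  84. ] ang 129.4 r 153.7
```

View pics/w17r.png

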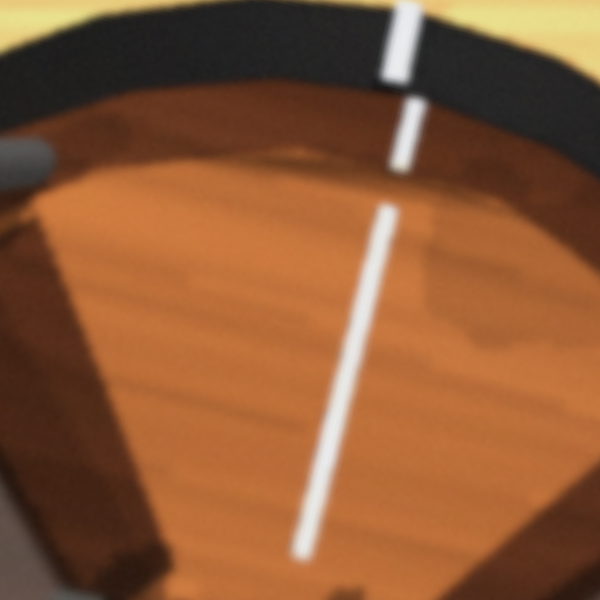

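The white line sits 5 mm (about 6 mm in all) from the pointer, inside the 10 mm limit. Before handing in I'll check the blanks from the top camera.

```bash
python3 - <<'E'
from h import *
c,im,d=shoot('t3','top')
cv2.imwrite('pics/t3c.png',cv2.resize(im[100:300,180:510],(792,480),interpolation=cv2.INTER_CUBIC))
a=rect(c,im,464,-342,200,4,27); h=cv2.cvtColor(a,cv2.COLOR_BGR2HSV); m=cv2.inRange(h,(18,140,60),(32,255,255))
n,l,s,ct=cv2.connectedComponentsWithStats(m)
for i in range(1,n):
    if s[i,4]>3000: print('brass',464+ct[i][1]/4,-342+ct[i][0]/4,s[i,4]/16,'z',np.median(d[0:1]) if 0 else '')
E
```

```text
brass 532.6589171974522 -302.85835987261146 785.0 z 
brass 593.0711957967544 -181.7561851556265 1409.625 z 
brass 622.9963382737576 -273.21110505666957 1433.75 z
```

View pics/t3c.png

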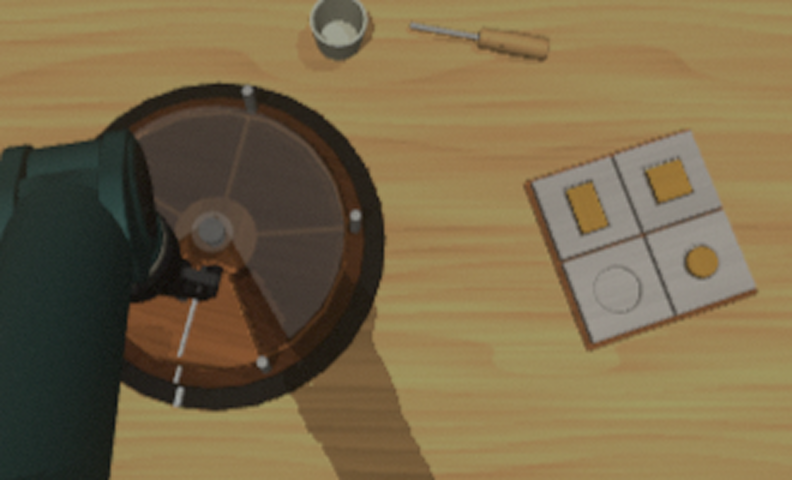

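The top view shows the oblong, square and small round in their cavities at crop px (587,208), (668,181) and (702,262). The compartments in view are empty, and the line meets the pointer at (180,388).

```bash
python3 -c "
from rig import bot
print(bot.finish_job())"
```

```text
the job is handed in; nothing more can be done
None
```

The job is handed in, with no verdict returned: the small round, square and oblong blanks lie flat in their matching cavities (no large round was there), and the carousel is shut with its line about 6 mm from the pointer.

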